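Pin and clip the polishing jig

TASK

Lock the tilting arm of the polishing jig: push its pivot pin gently home until the head lies against the lug, then take the large R-clip from the wooden rack and press its straight leg down through the cross hole in the pin's free end until the shoulder sits on the pin and the bow has sprung over. The hole may not point straight up, so feel for it with a light touch, turn the pin upright with the leg's tip, and force nothing; leave the clip in place and the other things on the bench alone.

Things in the scene. Friction and masses are not known exactly. Their poses are not given: they have to be found in the camera images.
- jig: Bench jig: steel foot 130x130x12 mm, two steel lugs, a grey arm between them carrying a polished cover on the +x side. Origin on the bench below the lugs; z up, y along the pin from head to free end. Pin axis 75 mm up. Lugs 40 mm wide, tops 89.5 mm up, outer faces at y = -27 and +27. Cover: x 62 to 220, y -80 to 78, top 108 mm up.
- pin_slide (a joint): How far the pin stands out of home, m: 0 = home (head against the lug), at most 0.04; starts 0.018 to 0.034. Push the head along the jig's +y; about 3 N of friction, hard stop at home. While it is out, its cross hole is hidden in the lugs.
- pin_head (a point): Centre of the outer face of the pin's flat round steel head (28 mm diameter, 8 mm thick). Axes as the jig's: push along +y.
- pin_cross (a point): Point on the axis of the 18 mm steel pin at the middle of its cross hole (6.2 mm wide, straight through), 10 mm from the free end; at home 10 mm beyond the lug. Axes as the jig's; they slide but do NOT turn with the pin. The pin may be turned up to 0.9 rad either way, so the hole's upper mouth lies up to 7 mm off the crown in x.
- pin_end (a point): Centre of the pin's free end, 10 mm from the cross hole; axes as pin_cross. The pin's turn is held by friction (0.04 N m, about 5 N sideways at its surface): with the clip leg's tip 3 to 4 mm inside the hole's mouth, moving the tip sideways to above the pin's axis turns the hole upright.
- clip: Large R-clip, 4.5 mm steel wire, about 57 g, 83 mm tall, upright in any one of the rack's slots. Origin: point of the leg that lies on the pin's axis when seated; z up the leg to the eye, bow on the +x side, y across its plane. Shoulder bend x 0 to -6, underside z = +9, comes to rest on the pin (or rack top). Either side may face +x; y goes along the pin.
- clip_pad (a point): Where to grip the large clip: middle of the flat black rubber pad that fills its eye, at x +3, y 0, z +45 mm in the clip's frame; the pad is 10 mm thick in y (grip across this), x -9 to +15, z +31 to +55 mm. Axes as the clip's.
- clip_tip (a point): Blunt lower tip of the clip's straight leg (x = y = 0, z = -28.25 mm in the clip's frame; the leg is 4.5 mm thick, bevelled over its last 1.25 mm to a flat end of 2.6 mm). Axes as the clip's.
- bow (a joint): Opening of the clip's sprung bow, rad, 7 N m/rad: 0 at rest, up to 0.08 riding over the pin, near 0 once sprung over. It runs from z = +30 down to a throat at x 7.5, z -10 and a flared tip at x 14, z -21 mm. Pressing on takes 3 to 12 N until the throat passes the pin's widest place, 10 mm before seated; then less, until the shoulder stops it hard.
- rack: Dark wooden block fixed to the bench, 56 x 200 x 48 mm; origin under its middle, z up. Three places at y = -65, 0, +65 mm, each with a 5.8 mm square leg hole at x = 0 and a bow slot (x 5 to 18 mm), 40 mm deep, each holding one piece, leg down, shoulder on the block's top, a little loose: pieces may lean by some 0.05 rad.
- small_clip: Smaller R-clip of the same wire in a slot of the rack, 61 mm tall over all: leave it. Same axes as the large clip.
- tee_pin: Straight steel tee-handled pin in a slot of the rack, 5 mm wire, 68 mm tall, handle 40 mm long in x: leave it.
- oil_bottle: Amber oil bottle, 64 mm diameter, 150 mm tall; origin under its middle. Leave it.
- compound_bar: Blue bar of polishing compound, 50 x 120 x 40 mm; origin under its middle. Leave it.
- mop: Polishing mop lying flat, 128 mm diameter, 26 mm high; origin under its middle. Leave it.
- bolt_tin: Small open aluminium tin, 68 mm diameter, 50 mm high; origin under its middle. Leave it.
- wrench: Steel wrench, 180 mm, lying flat. Leave it.
- screwdriver: Screwdriver, 200 mm, lying flat. Leave it.

How it is judged:
By the outcome, as a careful person would: the job done as asked, in the order asked, and still so for the second after the job is handed in, with the robot touching nothing.
It also fails if it takes over 72 s, if anything falls off the work surface, if the arm or the gripper's body presses on something with over 40 N, if the wrist force passes 120 N, or if a joint passes its speed limit or range.

ROBOT

A 6-joint arm with a two-finger parallel gripper is mounted at the origin on the work surface. World frame = base frame: x ahead of the robot, y to its left, z up, the work surface at z = 0. Lengths are in mm, angles in rad, forces in N, time in s.
With the tool pointing down it reaches from about 350 to 775 mm from the base axis. Payload 7.3 kg.
Tool frame: the origin (TCP) lies midway between the tips of the shut fingers; the grasp point (between the pads) lies 19 mm behind it; x points along the fingers, z is the direction in which the jaws open and shut, and the axes are right-handed (so a half turn about x gives the same grasp; the last joint's range is limited). The gripper opens to 92 mm and grips with 3 to 60 N. Pads are 19 mm wide; open, the fingers measure 130 mm over their backs; the gripper's body (75 mm by 190 mm) begins 47 mm behind the grasp point.
Start: joints at [-1.441, 0.342, 1.524, -0, 1.275, -0.146], TCP at [142.988, -505.172, 226.741] pointing down, gripper open.
Joint ranges: [-2.53, 2.53], [-0.77, 2.02], [0.04, 2.7], [-1, 4.14], [0.28, 2.66], [-3.11, 3.11]. Speed limits (rad/s): [2.57, 2.57, 3.14, 3.14, 3.14, 3.14].

INTERFACE

Orientations are given as [roll, pitch, yaw] about the fixed x, y, z axes, in that order (R = Rz(yaw) Ry(pitch) Rx(roll)).
In Python, from plant import monitor, optics, close_job gives the robot as it stands.
- The arm moves only by the tool send_rows, never from a script. Its argument "commands" is a list that holds one entry, the list of rows, each a list of 5 numbers: the shift along the tool's x, y, z in m, then the turn about the tool's x in degrees, then the finger opening in m, from 0 to 0.0918. A call has 1 to 10 rows; each row shifts and turns the pose as measured when the row begins, along the tool's axes as they then stand; what a row does not reach is not made up. A row lasts 1/12 s, in which the tool goes at most 41.7 mm and 7.16 degrees, less where a joint would pass 70% of its speed; a pose out of reach is approached as far as the arm can. A call with a gripper value outside its range is refused whole. The fingers move at their own pace and stop on an object; the grip force is fixed at half the most. Time passes only in rows, so rows that do not move let the fingers close. It gives the time, the measured TCP pose, the force and the opening at its end, in the units of the state.
- monitor.get_obs(): the state, without advancing time (a new reading comes with each control period).
- optics.capture(name): name is "side" or "top"; returns a dict with "color" (400x640x3 uint8, blue, green, red), "camera_matrix" (3x3 intrinsics, pixels), "camera_from_world" (4x4, takes a point from world to camera coordinates). Camera axes: x right, y down, z forward; pixel columns grow to the right and rows downward; lengths in mm; the calibration is good to about 2 mm. A picture is of the moment at which its call begins. There is no depth.
- close_job(): hands the job in, once; it reports no verdict.
The state is a dict: "time": time; "joint_positions": joint angles; "dq": joint speeds; "tau": joint torques, N m; "tool_pos": TCP position; "tcp_rot": TCP orientation; "contact_force": force on the tool from outside, world axes, zero at the start; "moment": the same for the moment, N m; "grip_width": finger opening in mm.
Only numpy, scipy, OpenCV 4.12 (cv2) and the standard library are available. Lean on these libraries where they do the work, as an engineer would, in place of code of your own. Each camera call takes 0.05 s, during which the arm holds its last target.

## Working session

There is one attempt and no reset: what is moved stays moved. The work goes in short steps, Python scripts to look and compute and a tool call to move; the robot and the scene stay as the last step left them, time stands still between calls to the robot, and variables do not carry over. Pictures are saved under pics/ and viewed, and the job is handed in when it is done.

Besides the shell and the picture viewer there is one more tool, called after ">>>" in YAML: its name, and indented under it one key for each argument. send_rows: Moves the arm, as the interface text tells. Its arguments: {"type":"object","properties":{"commands":{"type":"array","items":{"type":"array","items":{"type":"array","items":{"type":"number"}}}}},"required":["commands"]}

```bash
ls; mkdir -p pics; python3 - <<'E'
from plant import monitor, optics
import cv2,numpy as np
print(monitor.get_obs())
for n in("side","top"):
    c=optics.capture(n); cv2.imwrite(f"pics/{n}0.png",c["color"]); np.savez(f"{n}.npz",K=c["camera_matrix"],T=c["camera_from_world"])
    print(n,c["camera_matrix"].round(1).tolist(),c["camera_from_world"].round(3).tolist())
E
```

```text
pics
{'time': 0.0, 'joint_positions': array([-1.44096135e+00,  3.42726498e-01,  1.52500029e+00,  2.64763454e-05,
        1.27540259e+00, -1.46002190e-01]), 'dq': array([ 0.00019819, -0.00080952,  0.00072267, -0.00297538,  0.00030895,
        0.00112475]), 'tau': array([-4.32506258e-04, -4.31241131e+01, -2.44222981e+01,  7.19081727e-02,
        5.57168364e-02, -1.50578148e-04]), 'tool_pos': array([ 142.96092109, -504.74505284,  226.04884348]), 'tcp_rot': array([2.97911682, 1.56925939, 1.68414994]), 'contact_force': array([ 0.39516573, -0.26063482, -0.01072427]), 'moment': array([0.03827521, 0.01033179, 0.01173088]), 'grip_width': 91.72463575900309}
side [[364.0, 0.0, 318.6], [0.0, 364.0, 201.4], [0.0, 0.0, 1.0]] [[-0.875, -0.483, 0.023, 440.698], [-0.332, 0.567, -0.754, 254.783], [0.351, -0.668, -0.656, 862.509], [0.0, 0.0, 0.0, 1.0]]
top [[402.0, 0.0, 318.8], [0.0, 402.0, 199.9], [0.0, 0.0, 1.0]] [[-0.022, -1.0, 0.003, -27.69], [-0.981, 0.021, -0.194, 536.883], [0.193, -0.007, -0.981, 1424.831], [0.0, 0.0, 0.0, 1.0]]
```

View pics/side0.png

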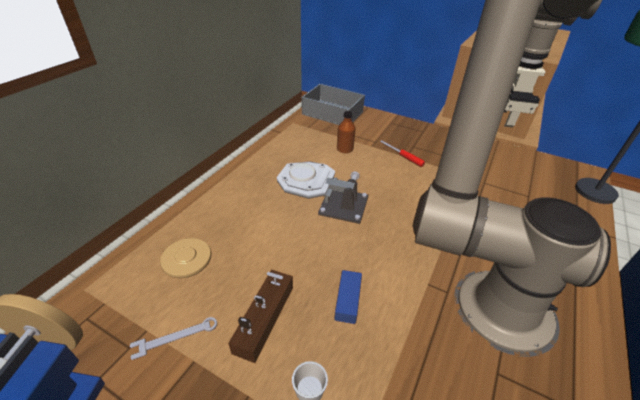

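View pics/top0.png

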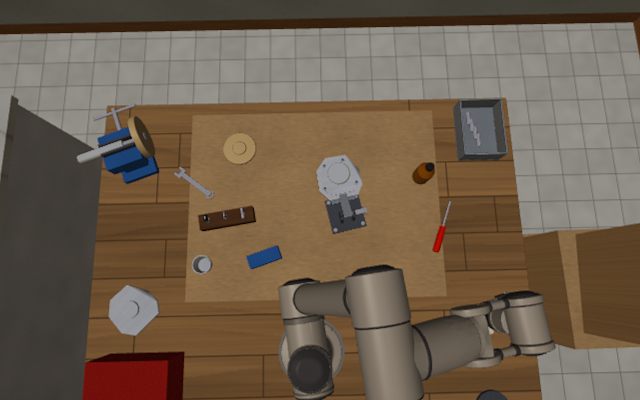

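```bash
cat > h.py <<'E'
import cv2,numpy as np
from plant import monitor,optics
def cap(n,box,s,out):
    c=optics.capture(n);im=c["color"];x0,y0,x1,y1=box
    cv2.imwrite(out,cv2.resize(im[y0:y1,x0:x1],None,fx=s,fy=s,interpolation=cv2.INTER_CUBIC)); return c
def cal(n):
    d=np.load(n+".npz");return d["K"],d["T"]
def proj(n,p):
    K,T=cal(n);q=T[:3,:3]@np.array(p,float)+T[:3,3];q=K@q;return q[:2]/q[2]
def ray(n,u):
    K,T=cal(n);d=T[:3,:3].T@np.linalg.inv(K)@[u[0],u[1],1];o=-T[:3,:3].T@T[:3,3];return o,d
def atz(n,u,z):
    o,d=ray(n,u);return o+d*(z-o[2])/d[2]
def tri(us,ut):
    o1,d1=ray("side",us);o2,d2=ray("top",ut)
    A=np.stack([d1,-d2],1);s=np.linalg.lstsq(A,o2-o1,rcond=None)[0]
    a=o1+d1*s[0];b=o2+d2*s[1];return (a+b)/2,np.linalg.norm(a-b)
E
python3 - <<'E'
from h import *
for n,b,s,o in [("side",(270,140,390,230),6,"s_jig"),("top",(305,145,385,240),6,"t_jig"),("side",(220,260,310,365),5.5,"s_rack"),("top",(190,195,270,245),9,"t_rack")]:
    im=cv2.imread(f"pics/{n}0.png");x0,y0,x1,y1=b
    cv2.imwrite(f"pics/{o}.png",cv2.resize(im[y0:y1,x0:x1],None,fx=s,fy=s,interpolation=cv2.INTER_CUBIC))
E
```

```text
(no output)
```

View pics/s_jig.png

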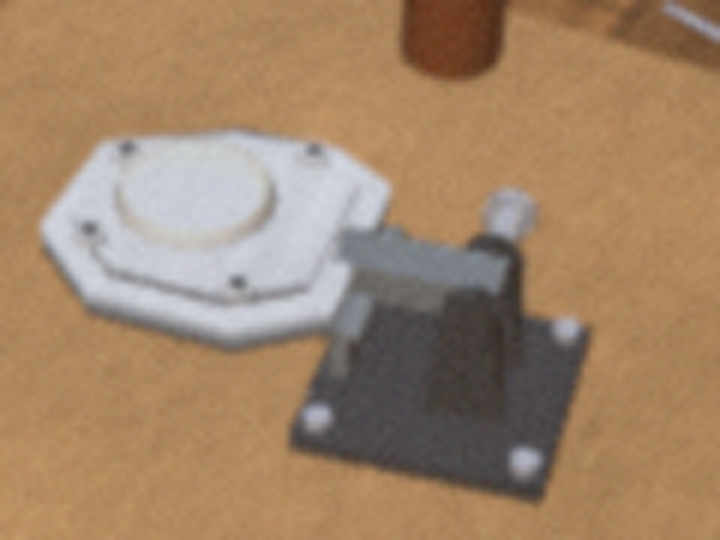

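View pics/t_jig.png

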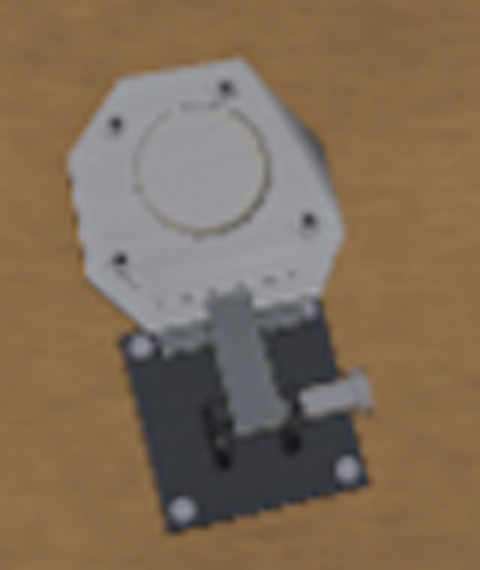

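View pics/s_rack.png

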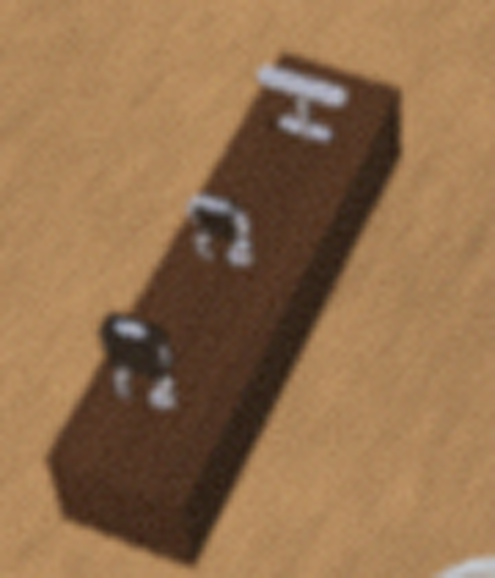

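View pics/t_rack.png

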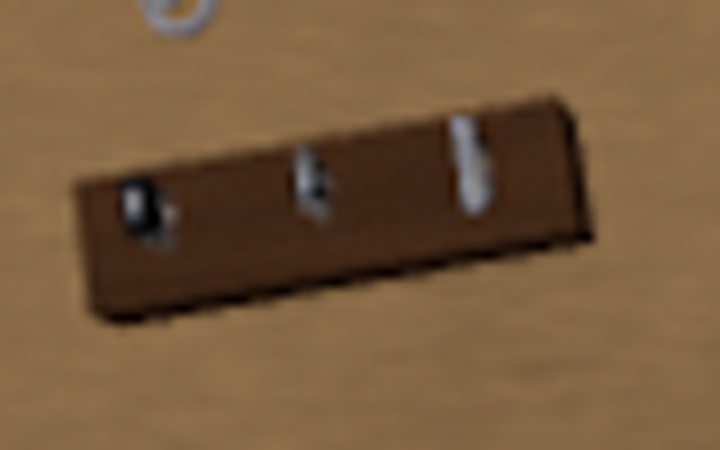

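```bash
python3 - <<'E'
from h import *
from scipy.optimize import least_squares
for n in("side","top"):
    print(n,ray(n,(0,0))[0].round())
def t(x,y):return (305+(x+.5)/6-.5,145+(y+.5)/6-.5)
def s(x,y):return (270+(x+.5)/6-.5,140+(y+.5)/6-.5)
P={(65,65):(s(292,437),t(121,336)),(-65,65):(s(541,485),t(168,530)),(-65,-65):(s(590,328),t(367,486))}
def tf(q,p):
    c,sn=np.cos(q[2]),np.sin(q[2]);return [q[0]+c*p[0]-sn*p[1],q[1]+sn*p[0]+c*p[1],p[2]]
def res(q):
    r=[]
    for k,(a,b) in P.items():
        r+=list(proj("side",tf(q,(*k,12)))-a)+list(proj("top",tf(q,(*k,12)))-b)
    return r
f=least_squares(res,[500,0,.2]);print(f.x,np.round(f.fun,1))
q=f.x;np.save("jig.npy",q)
from math import *
for n,b,sc,o in [("side",(270,140,390,230),6,"s_jig"),("top",(305,145,385,240),6,"t_jig")]:
    im=cv2.imread(f"pics/{o}.png")
    def d(pts,col):
        pp=[((proj(n,tf(q,p))-b[:2]+.5)*sc-.5) for p in pts]
        cv2.polylines(im,[np.round(pp).astype(int)],True,col,1)
    for z in(0,12): d([(65,65,z),(-65,65,z),(-65,-65,z),(65,-65,z)],(0,255,0))
    for y in(-27,27): d([(20,y,12),(20,y,89.5),(-20,y,89.5),(-20,y,12)],(0,0,255) if y>0 else (0,255,255))
    for y in (-35,-35-18,-35-34): d([(14*cos(a),y,75+14*sin(a)) for a in np.arange(0,6.28,.3)],(255,0,0))
    d([(62,-80,108),(62,78,108),(220,78,108),(220,-80,108)],(255,0,255))
    cv2.imwrite(f"pics/{o}_ov.png",im)
E
```

```text
side [167. 644. 748.]
top [ 250.  -29. 1502.]
[ 4.92346986e+02 -1.37763801e+02  2.17917788e-01] [-1.1 -0.5 -0.4 -0.2  0.2  0.8  0.2  0.8  0.3 -0.3  0.8 -0.1]
```

View pics/s_jig_ov.png

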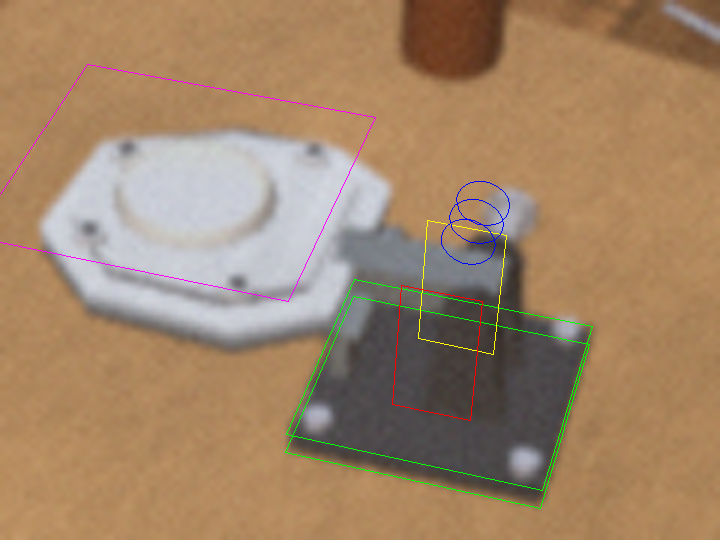

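View pics/t_jig_ov.png

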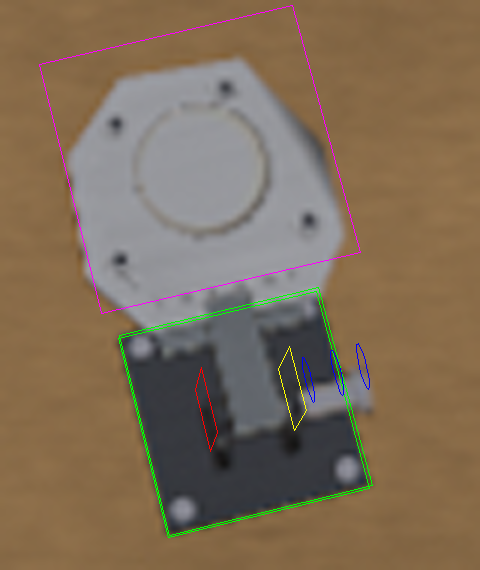

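```bash
cat > ov.py <<'E'
from h import *
from math import *
import sys
def tf(q,p):
    c,sn=np.cos(q[2]),np.sin(q[2]);return [q[0]+c*p[0]-sn*p[1],q[1]+sn*p[0]+c*p[1],p[2]]
def overlay(q,slide,dx,tag,src={"side":"pics/side0.png","top":"pics/top0.png"}):
  for n,b,sc,o in [("side",(310,160,380,230),8,"s_jig"),("top",(320,185,375,240),10,"t_jig")]:
    im=cv2.imread(src[n])[b[1]:b[3],b[0]:b[2]]
    im=cv2.resize(im,None,fx=sc,fy=sc,interpolation=cv2.INTER_CUBIC)
    raw=im.copy()
    def d(pts,col):
        pp=[((proj(n,tf(q,p))-b[:2]+.5)*sc-.5) for p in pts]
        cv2.polylines(im,[np.round(pp).astype(int)],True,col,1)
    for z in(12,): d([(65+dx,65,z),(-65+dx,65,z),(-65+dx,-65,z),(65+dx,-65,z)],(0,255,0))
    for y in(-27,27): d([(20,y,12),(20,y,89.5),(-20,y,89.5),(-20,y,12)],(0,0,255) if y>0 else (0,255,255))
    for y in (-35-slide,-27-slide): d([(14*cos(a),y,75+14*sin(a)) for a in np.arange(0,6.28,.3)],(255,0,0))
    for y in (47-slide,): d([(9*cos(a),y,75+9*sin(a)) for a in np.arange(0,6.28,.3)],(255,0,0))
    d([(62,-80,108),(62,78,108),(220,78,108),(220,-80,108)],(255,0,255))
    cv2.imwrite(f"pics/{n}_{tag}.png",np.hstack([raw,im]) if im.shape[1]<=400 else im)
E
python3 - <<'E'
from ov import *
q=np.load("jig.npy"); dx=22
o=tf(q,(-dx,0,0)); q2=[o[0],o[1],q[2]]; print(q2)
overlay(q2,26,dx,"ov2")
E
```

```text
[np.float64(470.8672917346549), np.float64(-142.52013785335248), np.float64(0.2179177880939664)]
```

View pics/side_ov2.png

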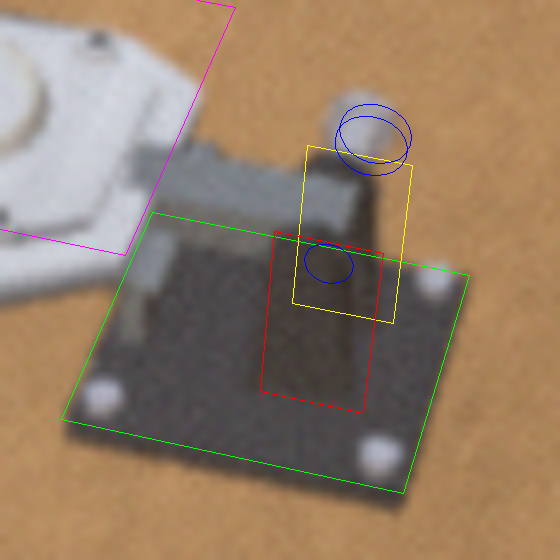

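View pics/top_ov2.png

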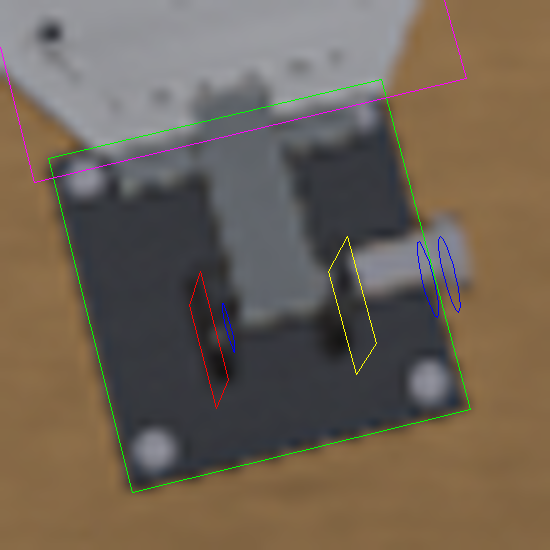

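```bash
python3 - <<'E'
from ov import *
q=np.load("jig.npy")
s=lambda x,y:(310+(x+.5)/8-.5,160+(y+.5)/8-.5)
t=lambda x,y:(320+(x+.5)/10-.5,185+(y+.5)/10-.5)
for a,b in [((360,122),(455,250)),((358,120),(462,247))]:
    p,e=tri(s(*a),t(*b)); c,sn=np.cos(q[2]),np.sin(q[2]);d=p[:2]-q[:2]
    print(p.round(1),round(e,1),(c*d[0]+sn*d[1]).round(1),(-sn*d[0]+c*d[1]).round(1))
# pin shaft axis top view at z=75
for u in [(375,272),(430,258)]:
    p=atz("top",t(*u),75);d=p[:2]-q[:2];print((c*d[0]+sn*d[1]).round(1),(-sn*d[0]+c*d[1]).round(1))
# lug tops in top: left lug bottom end, right lug
for u in [(200,280),(222,375),(345,262),(335,350)]:
    p=atz("top",t(*u),80);d=p[:2]-q[:2];print('lug',(c*d[0]+sn*d[1]).round(1),(-sn*d[0]+c*d[1]).round(1))
E
```

```text
[ 492.1 -204.7   75.9] 0.9 -14.7 -65.3
[ 493.7 -207.4   74.4] 0.2 -13.7 -68.2
-15.1 -35.4
-14.8 -55.9
lug -3.7 27.0
lug -38.9 27.9
lug -9.7 -25.1
lug -39.7 -13.6
```

```bash
python3 - <<'E'
from ov import *
q=np.load("jig.npy"); dx=15
o=tf(q,(-dx,0,0)); q2=np.array([o[0],o[1],q[2]]); print(q2);np.save("jig2.npy",q2)
print("head",tf(q2,(0,-66,75)),"home face",tf(q2,(0,-35,75)),"cross",tf(q2,(0,37,75)))
overlay(q2,31,dx,"ov3")
E
```

```text
[ 4.77701740e+02 -1.41006758e+02  2.17917788e-01]
head [np.float64(491.9707501990778), np.float64(-205.44584039881778), 75] home face [np.float64(485.2686392874221), np.float64(-175.17899865198422), 75] cross [np.float64(469.7024462022863), np.float64(-104.88181782062892), 75]
```

View pics/side_ov3.png

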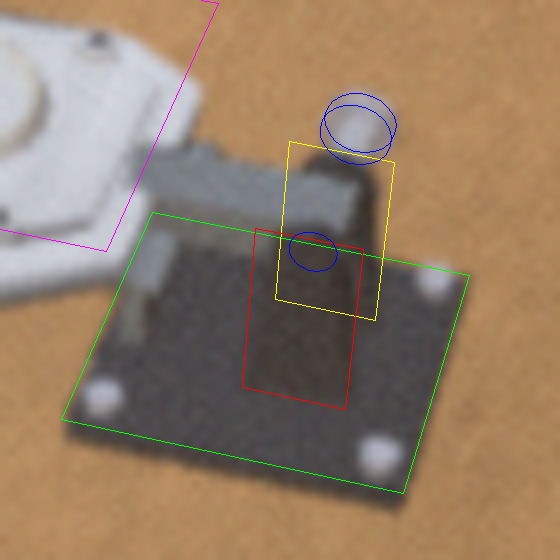

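View pics/top_ov3.png

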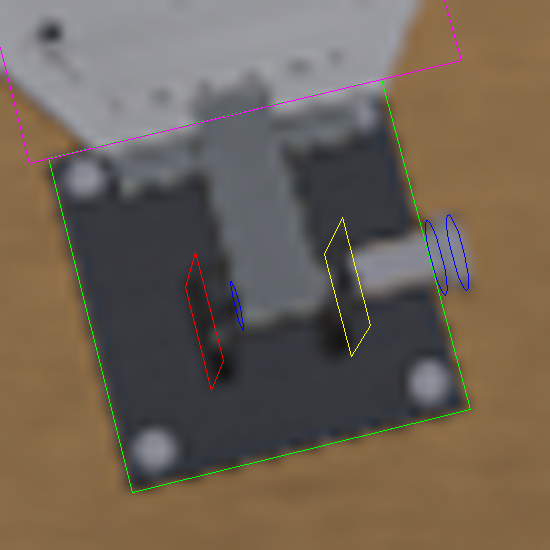

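```bash
python3 - <<'E'
from ov import *
from scipy.optimize import least_squares
t=lambda x,y:(190+(x+.5)/9-.5,195+(y+.5)/9-.5)
s=lambda x,y:(220+(x+.5)/5.5-.5,260+(y+.5)/5.5-.5)
P=[((28,100),None,t(75,183)),((28,-100),s(285,52),t(560,97)),((-28,-100),s(400,90),t(583,233)),((-28,100),s(190,512),t(97,312)),((28,100),s(50,460),None)]
def res(q):
    r=[]
    for k,a,b in P:
        if a:r+=list(proj("side",tf(q,(*k,48)))-a)
        if b:r+=list(proj("top",tf(q,(*k,48)))-b)
    return r
f=least_squares(res,[470,230,.1]);q=f.x;print(q,np.round(f.fun,1));np.save("rack.npy",q)
def clippts(q):
    y=65;z=39
    return [(0,y,z+9),(0,y,z+31),(-6,y,z+31),(-9,y,z+31),(-9,y,z+55),(15,y,z+55),(15,y,z+31),(12,y,z+31),(7.5,y,z+9)]
for n,b,sc,o in [("side",(220,260,310,365),5.5,"s_rack"),("top",(190,195,270,245),9,"t_rack")]:
    im=cv2.imread(f"pics/{o}.png")
    def d(pts,col,cl=True):
        pp=[((proj(n,tf(q,p))-b[:2]+.5)*sc-.5) for p in pts]
        cv2.polylines(im,[np.round(pp).astype(int)],cl,col,1)
    d([(28,100,48),(-28,100,48),(-28,-100,48),(28,-100,48)],(0,255,0))
    d(clippts(q),(0,0,255),False)
    cv2.imwrite(f"pics/{o}_ov.png",im)
print("pad",tf(q,(3,65,84)))
o=monitor.get_obs();from scipy.spatial.transform import Rotation as R
print(R.from_euler("xyz",o["tcp_rot"]).as_matrix().round(3))
E
```

```text
[4.77241539e+02 3.01029484e+02 1.62508504e-01] [-0.   0.5 -0.3 -0.1  0.2  0.2  0.3 -0.4 -0.  -0.1 -0.6 -0.3 -0.5  1.1
 -0.1 -0.2]
pad [np.float64(469.68539134560837), np.float64(365.6584606605291), 84]
[[-0.     0.962  0.272]
 [ 0.001  0.272 -0.962]
 [-1.     0.    -0.001]]
```

View pics/s_rack_ov.png

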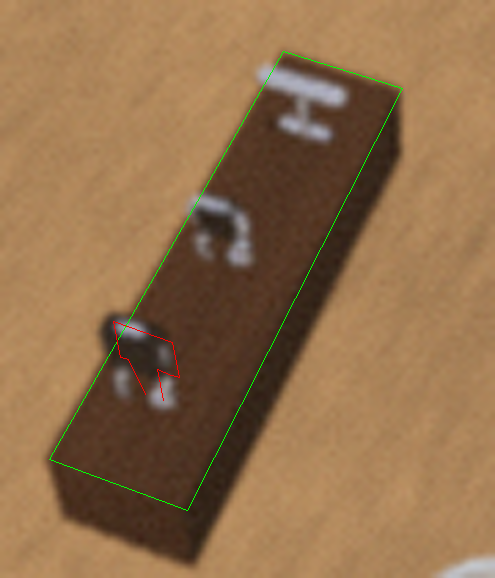

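View pics/t_rack_ov.png

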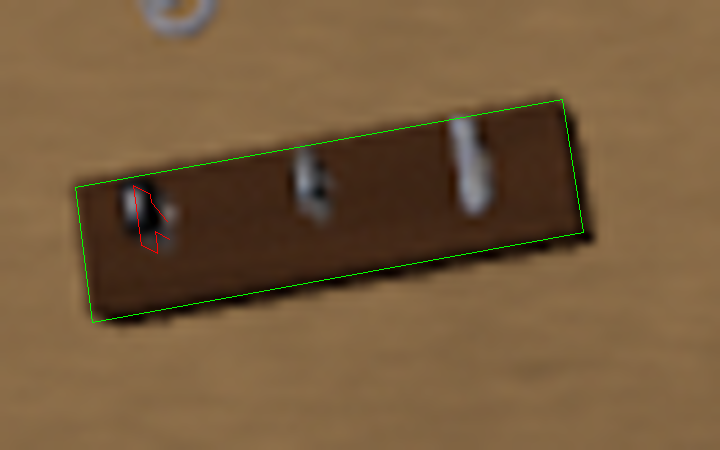

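```bash
cat >> ov.py <<'E'
from scipy.spatial.transform import Rotation as R
def toolrel(target,yaw=None):
    o=monitor.get_obs();M=R.from_euler("xyz",o["tcp_rot"]).as_matrix()
    d=M.T@(np.array(target)-o["tool_pos"])
    y=atan2(M[1,1],M[0,1]); 
    print("tool delta mm",d.round(1),"turn deg",None if yaw is None else round(-degrees(yaw-y),2),"F",o["contact_force"].round(1),"t",round(o["time"],2))
def injig(q=None):
    q=np.load("jig2.npy") if q is None else q
    o=monitor.get_obs();d=o["tool_pos"][:2]-q[:2];c,s=np.cos(q[2]),np.sin(q[2])
    f=o["contact_force"]
    print("jig",(c*d[0]+s*d[1]).round(2),(-s*d[0]+c*d[1]).round(2),o["tool_pos"][2].round(2),"Fjig",(c*f[0]+s*f[1]).round(1),(-s*f[0]+c*f[1]).round(1),f[2].round(1),"w",o["grip_width"].round(1),"t",round(o["time"],2))
E
python3 - <<'E'
from ov import *
q=np.load("jig2.npy")
b=atz("top",(424,176),75);print("bottle",b, tri((346,134),(425,172)))
c,s=np.cos(q[2]),np.sin(q[2]);d=b[:2]-q[:2];print((c*d[0]+s*d[1]),(-s*d[0]+c*d[1]))
toolrel(tf(q,(0,-105,140)),q[2])
E
```

```text
bottle [ 612.70936944 -426.1980456    75.        ] (array([ 630.94973997, -435.16579406,   60.65838313]), np.float64(1.2246249148705495))
70.15712638607346 -307.6346992709643
tool delta mm [  86.4  415.1 -154. ] turn deg 3.32 F [ 0.1  0.2 -0.1] t 0.1
```

>>> send_rows:
  commands:
    - [[0,0.034,-0.013,0.4,0],[0.0,0.037,-0.013,0.5,0],[0,0.037,-0.013,0.5,0],[0,0.037,-0.013,0.5,0],[0,0.037,-0.013,0.5,0],[0.01,0.035,-0.013,0.5,0],[0.01,0.035,-0.013,0.4,0],[0.01,0.035,-0.013,0,0],[0.01,0.035,-0.013,0,0],[0.01,0.035,-0.013,0,0]]

```text
time: 0.93
tool_pos: [466.2, -289.9, 172.6]
tcp_rot: [-2.082, 1.569, 2.831]
contact_force: [0.4, -0.5, -0.3]
grip_width: 29.7
```

```bash
python3 -c "
from ov import *
q=np.load('jig2.npy');injig();toolrel(tf(q,(0,-100,72)),q[2])"
```

```text
Traceback (most recent call last):
  File "ov.py", line 30, in injig
    print("jig",(c*d[0]+s*d[1]).round(2),(-s*d[0]+c*d[1]).round(2),o["tool_pos"][2].round(2),"Fjig",(c*f[0]+s*f[1]).round(1),(-s*f[0]+c*f[1]).round(1),f[2].round(1),"w",o["grip_width"].round(1),"t",round(o["time"],2))
                                                                                                                                                                         ^^^^^^^^^^^^^^^^^^^^^
AttributeError: 'float' object has no attribute 'round'
```

```bash
sed -i 's/o\["grip_width"\].round(1)/round(o["grip_width"],1)/' ov.py; python3 -c "
from ov import *
q=np.load('jig2.npy');injig();toolrel(tf(q,(0,-100,72)),q[2])"
```

```text
jig -43.45 -142.88 172.62 Fjig 0.3 -0.6 -0.3 w 29.7 t 0.93
tool delta mm [100.6  42.9 -43.5] turn deg -0.97 F [ 0.4 -0.5 -0.3] t 0.93
```

>>> send_rows:
  commands:
    - [[0.02,0.02,-0.015,-0.5,0],[0.03,0.015,-0.01,-0.3,0],[0.03,0.005,-0.008,0,0],[0.012,0,-0.005,0,0],[0,0,0,0,0],[0,0,0,0,0]]

```text
time: 1.43
tool_pos: [504.1, -234.5, 72.8]
tcp_rot: [-2.537, 1.565, 2.402]
contact_force: [-0.2, 0.1, -0.3]
grip_width: 0.6
```

```bash
python3 -c "
from ov import *
q=np.load('jig2.npy');injig();toolrel(tf(q,(0,-100,72)),q[2])
cap('side',(300,120,400,220),6,'pics/a1.png');cap('top',(310,180,410,250),6,'pics/a2.png')"
```

```text
jig 5.52 -97.01 72.81 Fjig -0.2 0.1 -0.3 w 0.6 t 1.43
tool delta mm [ 0.8 -5.5  2.9] turn deg 0.48 F [-0.2  0.1 -0.3] t 1.43
```

View pics/a1.png

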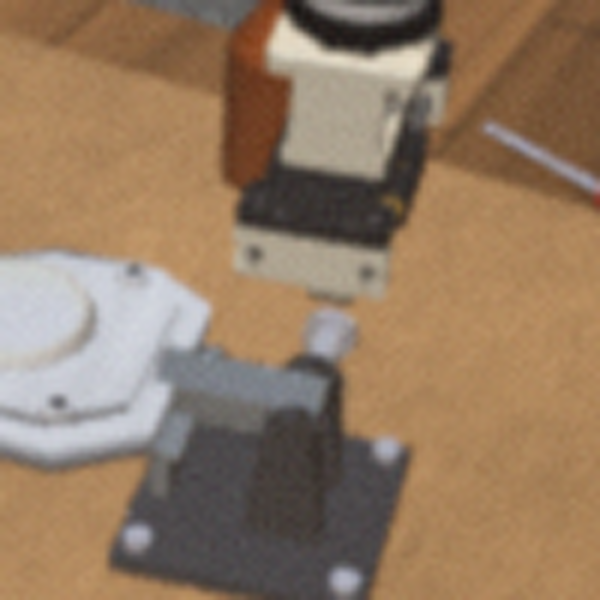

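View pics/a2.png

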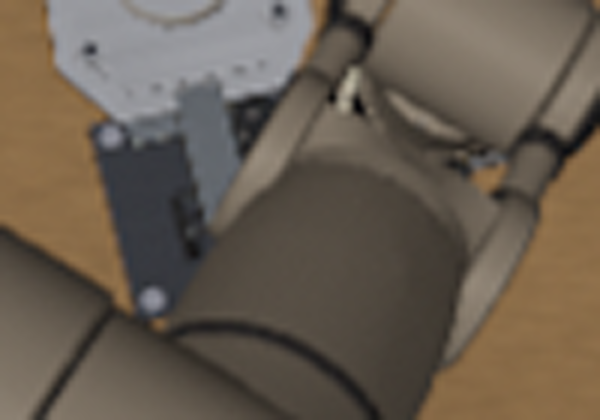

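```bash
python3 -c "
from ov import *
o=monitor.get_obs();p=o['tool_pos']
for dz in (0,19,47,66):
  print(dz,(proj('side',p+[0,0,dz])-(300,120)+.5)*6-.5)
q=np.load('jig2.npy')
for y in (-66,-35): print((proj('side',tf(q,(0,y,75)))-(300,120)+.5)*6-.5)
"
```

```text
0 [331.88230531 296.72146005]
19 [335.11221952 267.04521485]
47 [340.0035182  222.10427535]
66 [343.41529191 190.75711661]
[329.77528686 331.90363766]
[316.83088907 367.09533426]
```

```bash
python3 -c "
from ov import *
q=np.load('jig2.npy')
for x,y in ((5.5,-78),(5.5,-88),(5.5,-70)):
  for z in (73,85,92,100,110,120): print(y,z,((proj('side',tf(q,(x,y,z)))-(300,120)+.5)*6-.5).round(), [((proj('side',tf(q,(x+w,y,z)))-(300,120)+.5)*6-.5).round().tolist() for w in(-37,37)])
"
```

```text
-78 73 [324. 320.] [[394.0, 333.0], [255.0, 307.0]]
-78 85 [326. 301.] [[397.0, 314.0], [256.0, 288.0]]
-78 92 [327. 290.] [[398.0, 303.0], [257.0, 277.0]]
-78 100 [328. 277.] [[400.0, 291.0], [258.0, 264.0]]
-78 110 [330. 261.] [[402.0, 274.0], [259.0, 248.0]]
-78 120 [332. 245.] [[404.0, 258.0], [261.0, 232.0]]
-88 73 [328. 309.] [[398.0, 322.0], [259.0, 296.0]]
-88 85 [330. 290.] [[400.0, 303.0], [261.0, 277.0]]
-88 92 [331. 279.] [[402.0, 292.0], [262.0, 266.0]]
-88 100 [333. 266.] [[403.0, 280.0], [263.0, 254.0]]
-88 110 [334. 250.] [[406.0, 264.0], [264.0, 237.0]]
-88 120 [336. 234.] [[408.0, 247.0], [265.0, 221.0]]
-70 73 [321. 329.] [[391.0, 342.0], [251.0, 315.0]]
-70 85 [323. 310.] [[394.0, 323.0], [253.0, 297.0]]
-70 92 [324. 299.] [[395.0, 312.0], [253.0, 285.0]]
-70 100 [325. 286.] [[397.0, 299.0], [254.0, 273.0]]
-70 110 [327. 270.] [[399.0, 283.0], [256.0, 257.0]]
-70 120 [329. 254.] [[401.0, 267.0], [257.0, 240.0]]
```

>>> send_rows:
  commands:
    - [[0,-0.005,-0.004,0.4,0],[0,-0.001,-0.003,0,0],[0,0,-0.003,0,0],[0,0,-0.003,0,0],[0,0,-0.003,0,0]]

```text
time: 1.95
tool_pos: [495.5, -224.2, 78.8]
tcp_rot: [0.903, 1.565, -0.455]
contact_force: [0.3, 0.2, -1.1]
grip_width: 0.0
```

```bash
python3 -c "
from ov import *
injig();toolrel((0,0,0),.2179)"
```

```text
jig -0.61 -85.09 78.81 Fjig 0.4 0.1 -1.1 w 0.0 t 1.95
tool delta mm [  75.7 -437.2 -324.2] turn deg -0.28 F [ 0.3  0.2 -1.1] t 1.95
```

>>> send_rows:
  commands:
    - [[0.004,0,-0.002,-0.2,0],[0,0,-0.003,0,0]]

```text
time: 2.12
tool_pos: [495.1, -219.8, 75.7]
tcp_rot: [0.798, 1.562, -0.556]
contact_force: [0.5, -3.0, -1.7]
grip_width: 0.6
```

>>> send_rows:
  commands:
    - [[0,0,-0.003,0,0]]

```text
time: 2.2
tool_pos: [494.5, -217.2, 75.7]
tcp_rot: [0.73, 1.56, -0.624]
contact_force: [-1.5, -3.4, -0.5]
grip_width: 0.5
```

>>> send_rows:
  commands:
    - [[0,0,-0.003,0,0]]

```text
time: 2.28
tool_pos: [493.9, -214.5, 75.7]
tcp_rot: [0.68, 1.56, -0.673]
contact_force: [-0.2, -3.3, -0.5]
grip_width: 0.1
```

>>> send_rows:
  commands:
    - [[0,0,-0.003,0,0],[0,0,-0.003,0,0],[0,0,-0.003,0,0],[0,0,-0.003,0,0]]

```text
time: 2.62
tool_pos: [491.3, -202.3, 75.6]
tcp_rot: [0.61, 1.559, -0.743]
contact_force: [-0.8, -3.9, -0.8]
grip_width: 0.6
```

```bash
python3 -c "
from ov import *
injig();toolrel((0,0,0),.2179)"
```

```text
jig 0.03 -62.82 75.57 Fjig -1.6 -3.7 -0.8 w 0.6 t 2.62
tool delta mm [  69.5 -436.7 -304.2] turn deg -0.04 F [-0.8 -3.9 -0.8] t 2.62
```

>>> send_rows:
  commands:
    - [[0,0,-0.002,0,0],[0,0,-0.002,0,0]]

```text
time: 2.78
tool_pos: [490.3, -197.8, 75.6]
tcp_rot: [0.603, 1.559, -0.751]
contact_force: [0.4, -4.0, 0.2]
grip_width: 0.6
```

>>> send_rows:
  commands:
    - [[0,0,-0.0015,0,0]]

```text
time: 2.87
tool_pos: [489.9, -196.0, 75.6]
tcp_rot: [0.598, 1.559, -0.755]
contact_force: [-0.1, -2.9, -0.4]
grip_width: 0.5
```

>>> send_rows:
  commands:
    - [[0,0,-0.0015,0,0]]

```text
time: 2.95
tool_pos: [489.5, -194.4, 75.6]
tcp_rot: [0.603, 1.559, -0.75]
contact_force: [0.3, -3.3, 0.6]
grip_width: 0.5
```

>>> send_rows:
  commands:
    - [[0,0,-0.0015,0,0]]

```text
time: 3.03
tool_pos: [489.2, -192.8, 75.6]
tcp_rot: [0.6, 1.559, -0.753]
contact_force: [0.1, -2.7, -0.1]
grip_width: 0.8
```

>>> send_rows:
  commands:
    - [[0,0,-0.0015,0,0]]

```text
time: 3.12
tool_pos: [488.8, -191.1, 75.6]
tcp_rot: [0.601, 1.559, -0.753]
contact_force: [-0.6, -3.4, 0.3]
grip_width: 0.5
```

>>> send_rows:
  commands:
    - [[0,0,-0.0012,0,0]]

```text
time: 3.2
tool_pos: [488.6, -190.0, 75.6]
tcp_rot: [0.589, 1.558, -0.764]
contact_force: [0.8, -7.6, -0.1]
grip_width: 0.3
```

>>> send_rows:
  commands:
    - [[0,0,-0.0012,0,0]]

```text
time: 3.28
tool_pos: [488.7, -189.7, 75.8]
tcp_rot: [0.541, 1.556, -0.812]
contact_force: [-0.2, -9.1, 0.1]
grip_width: 0.6
```

>>> send_rows:
  commands:
    - [[0,0,-0.0012,0,0]]

```text
time: 3.37
tool_pos: [488.8, -189.7, 76.0]
tcp_rot: [0.488, 1.554, -0.865]
contact_force: [-0.8, -9.7, -0.8]
grip_width: 0.5
```

>>> send_rows:
  commands:
    - [[0,0,-0.0012,0,0]]

```text
time: 3.45
tool_pos: [488.8, -189.7, 76.1]
tcp_rot: [0.441, 1.552, -0.911]
contact_force: [-0.1, -8.9, -2.3]
grip_width: 0.3
```

>>> send_rows:
  commands:
    - [[0,0,0.01,0,0],[0,0,0.02,0,0],[-0.02,0,0.02,0,0],[-0.04,0,0,0,0.03],[-0.04,0,0,0,0.035],[-0.03,-0.02,0,0,0.035],[0,-0.03,0,0,0.035],[0,-0.04,0,0,0.035],[0,-0.04,0,0,0.035]]

```text
time: 4.2
tool_pos: [373.1, -264.9, 209.8]
tcp_rot: [1.028, 1.561, -0.317]
contact_force: [-0.3, -0.9, 0.2]
grip_width: 33.4
```

```bash
python3 -c "
from ov import *
c=optics.capture('side');cv2.imwrite('pics/side1.png',c['color']);c=optics.capture('top');cv2.imwrite('pics/top1.png',c['color'])
overlay(np.load('jig2.npy'),0,15,'ov4',{'side':'pics/side1.png','top':'pics/top1.png'})
im=cv2.imread('pics/side1.png')[160:230,310:380];cv2.imwrite('pics/s1c.png',cv2.resize(im,None,fx=8,fy=8,interpolation=cv2.INTER_CUBIC))
injig()"
```

```text
jig -132.42 -97.64 209.14 Fjig -0.5 -0.4 0.0 w 35.1 t 4.3
```

View pics/side_ov4.png

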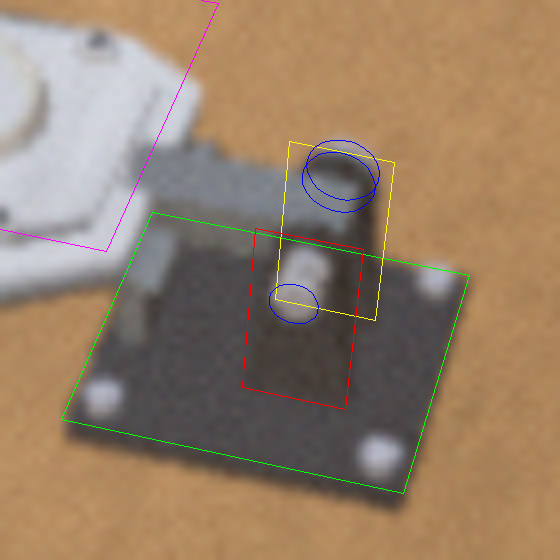

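View pics/top_ov4.png

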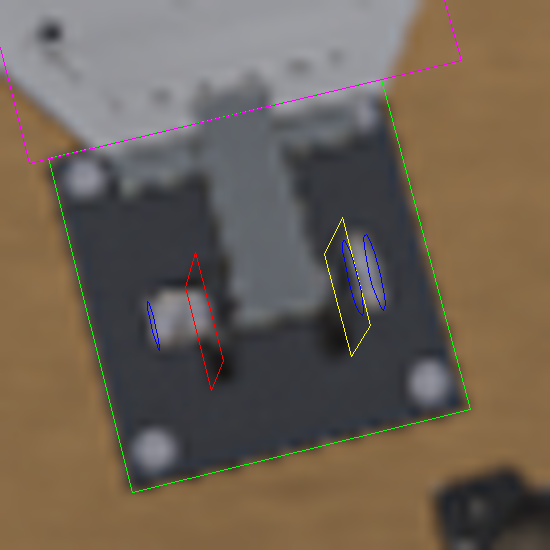

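View pics/s1c.png

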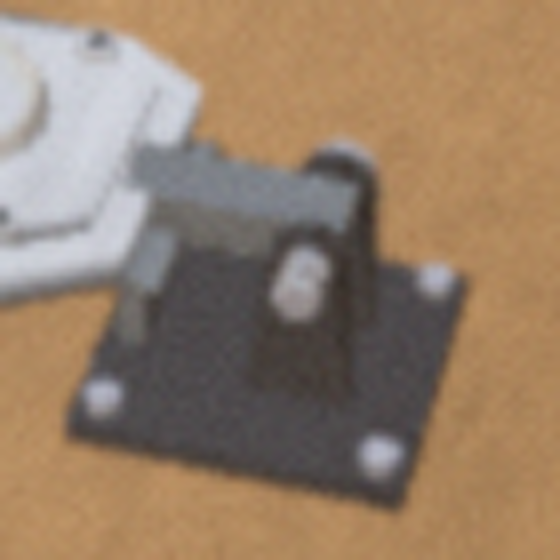

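```bash
python3 -c "
from ov import *
a=cv2.imread('pics/side1.png')[183:209,335:361];b=cv2.imread('pics/top1.png')[206:228,328:350]
q=np.load('jig2.npy')
f=lambda i,s:cv2.resize(cv2.normalize(i,None,0,255,cv2.NORM_MINMAX),(390,390),interpolation=cv2.INTER_CUBIC)
cv2.imwrite('pics/pin1.png',np.hstack([f(a,15),f(b,15)]))
for n,o,s in(('side',(335,183),15),('top',(328,206),390/22)):
  for a_ in (-.9,-.45,0,.45,.9): print(n,a_,((proj(n,tf(q,(9*sin(a_),37,75+9*cos(a_))))-o+.5)*s-.5).round())
  print('end',((proj(n,tf(q,(0,47,84)))-o+.5)*s-.5).round(),'lug',((proj(n,tf(q,(0,27,84)))-o+.5)*s-.5).round())
"
```

```text
side -0.9 [225. 177.]
side -0.45 [210. 164.]
side 0 [191. 156.]
side 0.45 [170. 156.]
side 0.9 [154. 163.]
end [179. 188.] lug [202. 125.]
top -0.9 [188. 223.]
top -0.45 [185. 206.]
top 0 [180. 187.]
top 0.45 [175. 169.]
top 0.9 [171. 156.]
end [132. 198.] lug [228. 175.]
```

View pics/pin1.png

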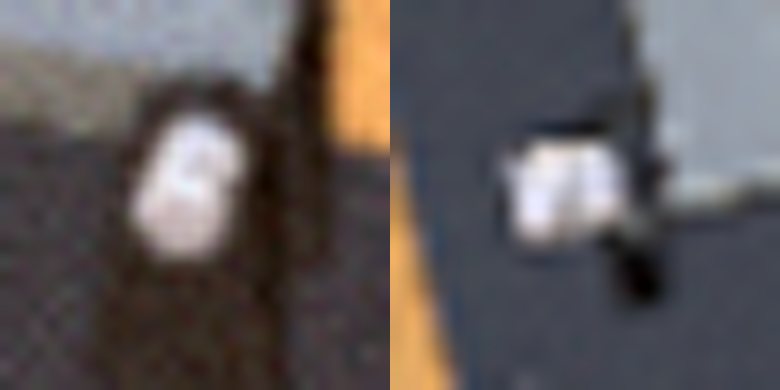

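```bash
python3 -c "
from ov import *
toolrel((472,366,205),.1625);print(monitor.get_obs()['joint_positions'])"
```

```text
tool delta mm [   4.1  238.1 -593.2] turn deg 3.34 F [-0.4 -0.5  0. ] t 4.3
[-0.7930996   0.22734544  1.73804785  0.00337355  1.17172604  0.5556203 ]
```

>>> send_rows:
  commands:
    - [[0,0.006,-0.04,0,0.04],[0,0.01,-0.04,0,0.04],[0,0.01,-0.04,0,0.04],[0,0.015,-0.038,0.3,0.04],[0,0.015,-0.038,0.3,0.04],[0,0.015,-0.038,0.3,0.04],[0,0.015,-0.038,0.3,0.04],[0,0.015,-0.038,0.3,0.04],[0,0.015,-0.038,0.3,0.04],[0,0.015,-0.038,0.3,0.04]]

```text
time: 5.13
tool_pos: [420.4, 143.4, 210.9]
tcp_rot: [2.263, 1.561, 0.855]
contact_force: [0.8, -0.9, 0.1]
grip_width: 39.7
```

```bash
python3 -c "
from ov import *
toolrel((472,366,205),.1625)"
```

```text
tool delta mm [   8.    87.  -211.2] turn deg 0.03 F [ 0.8 -0.9  0.1] t 5.13
```

>>> send_rows:
  commands:
    - [[0.001,0.016,-0.038,0,0.04],[0.001,0.016,-0.038,0,0.04],[0.001,0.016,-0.038,0,0.04],[0.001,0.016,-0.038,0,0.04],[0.0,0.01,-0.02,0,0.04],[0,0,0,0,0.04],[0,0,0,0,0.04]]

```text
time: 5.72
tool_pos: [461.4, 338.4, 206.2]
tcp_rot: [3.051, 1.556, 1.655]
contact_force: [0.2, -0.6, 0.7]
grip_width: 40.1
```

```bash
python3 -c "
from ov import *
toolrel((472,366,120),.1625)"
```

```text
tool delta mm [ 86.6  15.1 -24.1] turn deg 0.68 F [ 0.2 -0.6  0.7] t 5.72
```

>>> send_rows:
  commands:
    - [[0.02,0.008,-0.012,0.5,0.04],[0.025,0.007,-0.012,0.2,0.04],[0.02,0,0,0,0.04],[0.01,0,0,0,0.04],[0,0,0,0,0.04],[0,0,0,0,0.04]]

```text
time: 6.22
tool_pos: [471.8, 363.2, 129.8]
tcp_rot: [-3.028, 1.556, 1.842]
contact_force: [0.5, 0.1, 1.7]
grip_width: 40.0
```

```bash
python3 -c "
from ov import *
toolrel((472,366,65),.1625)
cap('side',(210,240,310,350),5,'pics/b1.png')
o=monitor.get_obs();print(o['tool_pos'])
print((proj('side',o['tool_pos'])-(210,240)+.5)*5)"
```

```text
tool delta mm [64.8  0.7 -1.7] turn deg -0.24 F [0.5 0.1 1.7] t 6.22
[471.87018364 363.17052395 130.0232391 ]
[169.13993888 343.7697383 ]
```

View pics/b1.png

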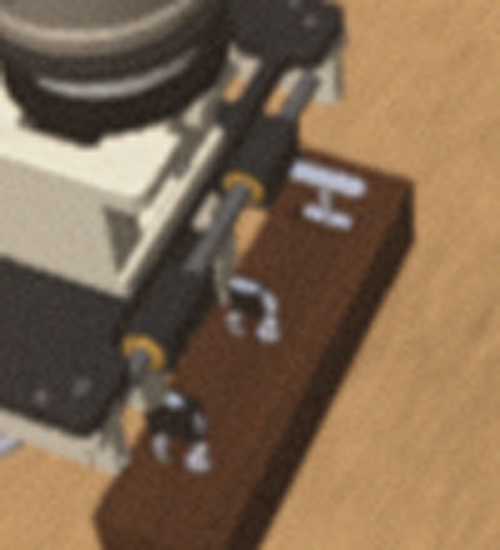

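```bash
python3 -c "
from ov import *
for p in [(472,366,84),(470,366,84),(472,366,65),(472,360,84),(472,372,84)]: print(p,(proj('side',p)-(210,240)+.5)*5, (proj('top',p)-(190,195)+.5)*9)"
```

```text
(472, 366, 84) [177.45640382 413.51936149] [143.80135659 213.2785834 ]
(470, 366, 84) [181.47731491 415.76388615] [143.63535765 218.28347243]
(472, 366, 65) [182.57868   438.5265334] [156.77906105 220.33532864]
(472, 360, 84) [186.6649715  401.77437621] [158.99470165 212.95893773]
(472, 372, 84) [168.14605801 425.39415876] [128.60710528 213.59824813]
```

>>> send_rows:
  commands:
    - [[0.02,0.0005,-0.003,0,0.04],[0.02,0,0,-0.2,0.04],[0.013,0,0,0,0.04],[0.004,0,0,0,0.04],[0,0,0,0,0.04]]

```text
time: 6.68
tool_pos: [476.2, 367.0, 79.8]
tcp_rot: [2.64, 1.548, 1.228]
contact_force: [-0.0, 0.8, 0.2]
grip_width: 40.0
```

```bash
python3 -c "
from ov import *
toolrel((472,366.5,65),.1625)
cap('side',(210,240,310,350),5,'pics/b2.png')
"
```

```text
tool delta mm [14.8 -4.4  0.1] turn deg -0.22 F [-0.   0.8  0.2] t 6.68
```

View pics/b2.png

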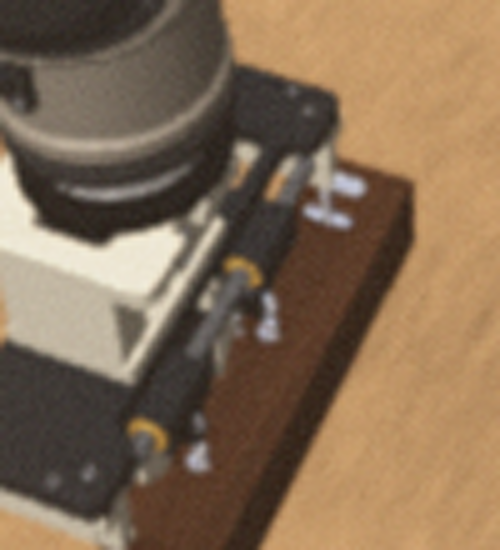

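```bash
cat >> ov.py <<'E'
def tilt():
    o=monitor.get_obs();M=R.from_euler("xyz",o["tcp_rot"]).as_matrix()
    print("tool x axis world",M[:,0].round(4),"tilt along tool y,z (deg)",np.degrees(M[2,1]).round(2),np.degrees(M[2,2]).round(2))
E
python3 -c "
from ov import *
tilt()"
```

```text
tool x axis world [ 0.0085  0.022  -0.9997] tilt along tool y,z (deg) 0.68 -1.17
```

>>> send_rows:
  commands:
    - [[0.003,-0.002,0,0,0.04]]

```text
time: 6.82
tool_pos: [475.7, 367.2, 79.1]
tcp_rot: [2.538, 1.545, 1.125]
contact_force: [0.4, 0.1, -0.2]
grip_width: 40.0
```

```bash
python3 -c "
from ov import *
tilt();toolrel((472,366.5,65),.1625)"
```

```text
tool x axis world [ 0.0112  0.0235 -0.9997] tilt along tool y,z (deg) 0.85 -1.23
tool delta mm [14.  -3.9  0.4] turn deg -0.25 F [ 0.4  0.1 -0.2] t 6.82
```

>>> send_rows:
  commands:
    - [[0,0,0,0,0.04]]

```text
time: 6.9
tool_pos: [475.6, 367.1, 79.8]
tcp_rot: [2.528, 1.544, 1.115]
contact_force: [-1.5, 0.3, -0.5]
grip_width: 39.9
```

```bash
python3 -c "
from ov import *
tilt();toolrel((472,366.5,65),.1625);o=monitor.get_obs();print(o['joint_positions'],o['dq'])"
```

```text
tool x axis world [ 0.0117  0.0239 -0.9996] tilt along tool y,z (deg) 0.88 -1.24
tool delta mm [14.7 -3.9  0.4] turn deg -0.25 F [-1.5  0.3 -0.5] t 6.9
[0.52199523 0.6109464  1.51572765 0.01773847 0.9929459  1.92501857] [-0.0038884  -0.02302521 -0.03174188 -0.00011194  0.01597678  0.00117646]
```

>>> send_rows:
  commands:
    - [[0,0,0,0,0.04],[0,0,0,0,0.04]]

```text
time: 7.07
tool_pos: [476.3, 367.5, 81.5]
tcp_rot: [2.473, 1.542, 1.06]
contact_force: [0.1, -0.3, 1.0]
grip_width: 40.1
```

```bash
python3 -c "
from ov import *
tilt();toolrel((472,366.5,65),.1625);o=monitor.get_obs();print(o['joint_positions'],o['dq'])"
```

```text
tool x axis world [ 0.0142  0.0253 -0.9996] tilt along tool y,z (deg) 1.03 -1.3
tool delta mm [16.4 -4.7  0.7] turn deg -0.26 F [ 0.1 -0.3  1. ] t 7.07
[0.52192253 0.60855071 1.5145591  0.01773276 0.99365382 1.92501156] [-0.00131393 -0.01198245 -0.0082191  -0.00159381  0.00280382 -0.00014183]
```

>>> send_rows:
  commands:
    - [[0.009,-0.004,0,-0.2,0.04],[0.008,-0.002,0,0,0.04]]

```text
time: 7.23
tool_pos: [472.0, 367.8, 66.0]
tcp_rot: [2.386, 1.537, 0.977]
contact_force: [-0.9, 0.2, -0.7]
grip_width: 40.0
```

```bash
python3 -c "
from ov import *
tilt();toolrel((472,366.5,65),.1625);o=monitor.get_obs();print(o['joint_positions'],o['dq'])"
```

```text
tool x axis world [ 0.019   0.0281 -0.9994] tilt along tool y,z (deg) 1.33 -1.41
tool delta mm [ 1.  -0.2  1.3] turn deg -0.05 F [-0.9  0.2 -0.7] t 7.23
[0.52606843 0.62069016 1.54333688 0.0182127  0.94712108 1.92458063] [ 0.01470636  0.08695865  0.11728357  0.00061369 -0.24469314  0.01613404]
```

>>> send_rows:
  commands:
    - [[0.001,0,0.0008,0,0],[0.0012,0,0,0,0],[0.001,0,0,0,0],[0.001,0,0,0,0],[0.001,0,0,0,0]]

```text
time: 7.65
tool_pos: [470.1, 366.4, 57.3]
tcp_rot: [2.461, 1.541, 1.053]
contact_force: [0.7, -0.1, -0.0]
grip_width: 11.1
```

```bash
python3 -c "
from ov import *
tilt();toolrel((472,366.5,65),.1625)"
```

```text
tool x axis world [ 0.0146  0.0256 -0.9996] tilt along tool y,z (deg) 1.06 -1.31
tool delta mm [-7.6  2.   0. ] turn deg -0.01 F [ 0.7 -0.1 -0. ] t 7.65
```

>>> send_rows:
  commands:
    - [[-0.006,0.002,0,0,0.018],[-0.001,0,0,0,0.01],[0.0005,0,0,0,0]]

```text
time: 7.9
tool_pos: [472.4, 366.7, 64.5]
tcp_rot: [2.46, 1.541, 1.052]
contact_force: [-1.2, 0.4, -1.1]
grip_width: 9.7
```

```bash
python3 -c "
from ov import *
tilt();toolrel((472,366.5,65),.1625);print(monitor.get_obs()['grip_width'])"
```

```text
tool x axis world [ 0.0146  0.0256 -0.9996] tilt along tool y,z (deg) 1.06 -1.31
tool delta mm [-0.6 -0.4  0.1] turn deg -0.01 F [-1.2  0.4 -1.1] t 7.9
9.652071977683082
```

>>> send_rows:
  commands:
    - [[-0.001,0,0,0,0],[-0.008,0.0,0.0,0,0],[-0.015,0.0003,-0.0003,0,0],[-0.02,0.0004,-0.0005,0,0]]

```text
time: 8.23
tool_pos: [471.9, 365.5, 107.0]
tcp_rot: [2.517, 1.545, 1.108]
contact_force: [-0.1, 0.5, -0.7]
grip_width: 9.8
```

```bash
python3 -c "
from ov import *
tilt();toolrel((472,366.5,110),.1625);print(monitor.get_obs()['grip_width'])"
```

```text
tool x axis world [ 0.0115  0.0231 -0.9997] tilt along tool y,z (deg) 0.86 -1.2
tool delta mm [-3.   0.3 -1. ] turn deg -0.03 F [-0.1  0.5 -0.7] t 8.23
9.755840037172167
```

>>> send_rows:
  commands:
    - [[-0.03,0,0.01,0,0],[-0.03,0,0.02,0,0],[-0.02,0,0.03,-0.2,0],[-0.01,-0.001,0.035,-0.3,0]]

```text
time: 8.57
tool_pos: [484.8, 272.5, 202.1]
tcp_rot: [2.448, 1.541, 1.057]
contact_force: [0.9, -0.1, -0.4]
grip_width: 10.2
```

```bash
python3 -c "
from ov import *
q=np.load('jig2.npy');tilt();toolrel(tf(q,(-2,37,175)),q[2]);print(monitor.get_obs()['tool_pos'])
c=optics.capture('side');cv2.imwrite('pics/side2.png',c['color']);
cap('side',(200,170,330,290),6,'pics/c1.png')"
```

```text
tool x axis world [ 0.0148  0.0262 -0.9995] tilt along tool y,z (deg) 1.1 -1.33
tool delta mm [ 16.9 -84.5 369.2] turn deg -2.23 F [ 0.9 -0.1 -0.4] t 8.57
[484.81085074 272.47137846 202.07757278]
```

View pics/c1.png

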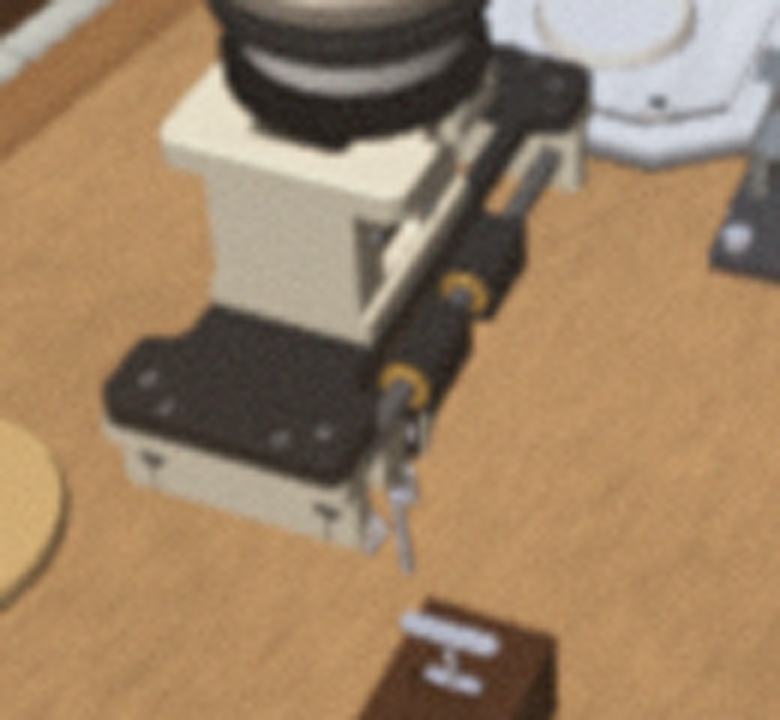

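```bash
python3 -c "
from ov import *
o=monitor.get_obs();M=R.from_euler('xyz',o['tcp_rot']).as_matrix();p=o['tool_pos']
for v in [(54,-3,0),(54,-6,0),(54,0,0),(17,-3,0),(0,0,0),(17,-9,0)]:
  print(v,((proj('side',p+M@np.array(v))-(200,170)+.5)*6-.5).round())"
```

```text
(54, -3, 0) [397. 582.]
(54, -6, 0) [405. 584.]
(54, 0, 0) [389. 579.]
(17, -3, 0) [392. 510.]
(0, 0, 0) [381. 473.]
(17, -9, 0) [408. 515.]
```

>>> send_rows:
  commands:
    - [[0,-0.008,0.038,-0.2,0],[0,-0.008,0.038,-0.2,0],[0,-0.008,0.038,-0.2,0],[0,-0.008,0.038,-0.2,0],[0,-0.008,0.038,-0.2,0],[0,-0.008,0.038,-0.2,0],[0,-0.008,0.038,-0.2,0],[0,-0.008,0.038,-0.2,0]]

```text
time: 9.33
tool_pos: [478.5, -44.2, 196.3]
tcp_rot: [2.306, 1.534, 0.948]
contact_force: [0.8, -0.1, -0.8]
grip_width: 9.9
```

```bash
python3 -c "
from ov import *
q=np.load('jig2.npy');tilt();toolrel(tf(q,(1,37,175)),q[2]);print(monitor.get_obs()['tool_pos'])"
```

```text
tool x axis world [ 0.0215  0.0299 -0.9993] tilt along tool y,z (deg) 1.56 -1.42
tool delta mm [ 19.3 -21.   57.9] turn deg -0.34 F [ 0.8 -0.1 -0.8] t 9.33
[478.53339602 -44.22293839 196.30956389]
```

>>> send_rows:
  commands:
    - [[0.003,-0.007,0.022,-0.2,0],[0.003,-0.006,0.018,0,0],[0.003,-0.004,0.008,0,0],[0.001,0,0,0,0]]

```text
time: 9.67
tool_pos: [471.9, -102.6, 184.9]
tcp_rot: [2.251, 1.534, 0.888]
contact_force: [-0.6, 0.4, -0.3]
grip_width: 10.0
```

```bash
python3 -c "
from ov import *
q=np.load('jig2.npy');tilt();toolrel(tf(q,(1,37,155)),q[2]);print(monitor.get_obs()['tool_pos'])
c=optics.capture('side');cv2.imwrite('pics/side3.png',c['color'])
im=c['color'][130:230,290:390];cv2.imwrite('pics/d1.png',cv2.resize(im,None,fx=6,fy=6,interpolation=cv2.INTER_CUBIC))
c=optics.capture('top');cv2.imwrite('pics/top3.png',c['color'])
o=monitor.get_obs();M=R.from_euler('xyz',o['tcp_rot']).as_matrix();p=o['tool_pos']
for v in [(54,-3,0),(54,-6,0),(17,-3,0),(0,0,0)]:
  print(v,((proj('side',p+M@np.array(v))-(290,130)+.5)*6-.5).round())
"
```

```text
tool x axis world [ 0.0229  0.0282 -0.9993] tilt along tool y,z (deg) 1.62 -1.31
tool delta mm [29.8 -2.4  2.4] turn deg -0.6 F [-0.6  0.4 -0.3] t 9.67
[ 471.86147927 -102.64902562  184.88768985]
(54, -3, 0) [347. 307.]
(54, -6, 0) [354. 308.]
(17, -3, 0) [356. 241.]
(0, 0, 0) [354. 209.]
```

View pics/d1.png

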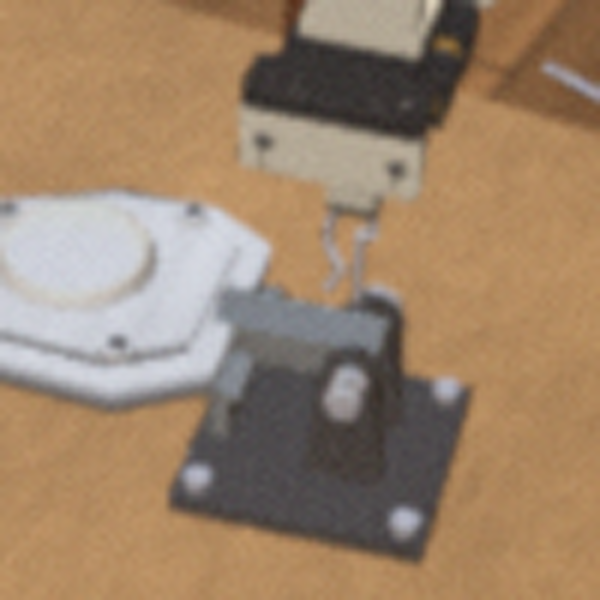

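View pics/top3.png

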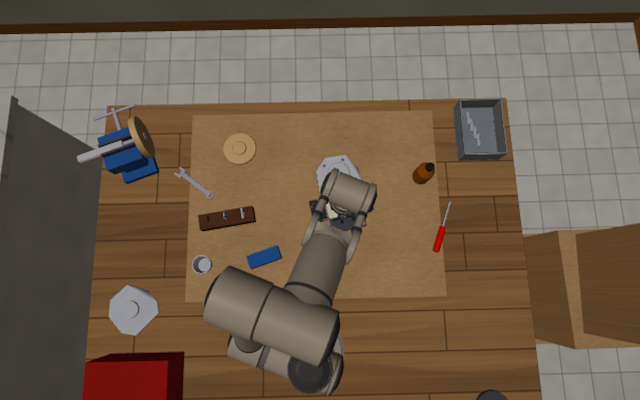

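```bash
cat >> ov.py <<'E'
TIP=np.array([54,-7.5,0])
def tip(target=None,save=None):
    q=np.load("jig2.npy");o=monitor.get_obs();M=R.from_euler("xyz",o["tcp_rot"]).as_matrix()
    p=o["tool_pos"]+M@TIP;c,s=np.cos(q[2]),np.sin(q[2]);d=p[:2]-q[:2];f=o["contact_force"]
    j=[c*d[0]+s*d[1],-s*d[0]+c*d[1],p[2]]
    print("tip jig",np.round(j,2),"Fjig",np.round([c*f[0]+s*f[1],-s*f[0]+c*f[1],f[2]],1),"w",round(o["grip_width"],1),"t",round(o["time"],2),"tilt",np.degrees(M[2,1]).round(2),np.degrees(M[2,2]).round(2),"yawerr",round(degrees(atan2(M[1,1],M[0,1])-q[2]),2))
    if target is not None: print("tool delta",(M.T@(np.array(tf(q,target))-p)).round(1))
E
python3 -c "
from ov import *
tip((-5,37,92))"
```

```text
tip jig [ -2.63  41.61 130.97] Fjig [-0.2 -0.5 -0.4] w 9.8 t 9.77 tilt 1.64 -1.33 yawerr -0.5
tool delta [38.8 -3.4  5.5]
```

>>> send_rows:
  commands:
    - [[0.012,-0.001,0.003,-0.4,0],[0.012,-0.001,0.002,0,0],[0.004,-0.001,0,0,0],[0.001,0,0,0,0]]

```text
time: 10.1
tool_pos: [472.5, -100.1, 156.6]
tcp_rot: [2.204, 1.531, 0.856]
contact_force: [0.2, -0.6, 0.6]
grip_width: 10.0
```

```bash
python3 -c "
from ov import *
tip((-5,37,87))
c=optics.capture('side');cv2.imwrite('pics/side4.png',c['color'])
im=c['color'][150:220,310:370];cv2.imwrite('pics/d2.png',cv2.resize(im,None,fx=8.5,fy=8.5,interpolation=cv2.INTER_CUBIC))
o=monitor.get_obs();M=R.from_euler('xyz',o['tcp_rot']).as_matrix();p=o['tool_pos']
print(((proj('side',p+M@TIP)-(310,150)+.5)*8.5-.5).round())
"
```

```text
tip jig [ -2.01  42.33 102.44] Fjig [ 0.1 -0.7  0.6] w 10.0 t 10.1 tilt 1.82 -1.33 yawerr 0.27
tool delta [15.2 -3.5  5.7]
[327. 337.]
```

View pics/d2.png

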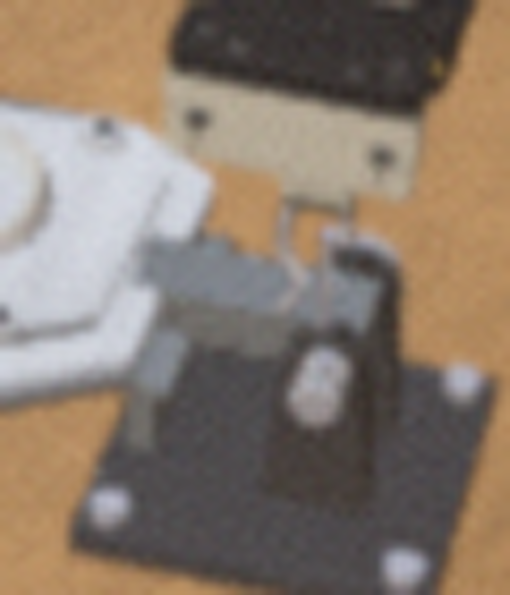

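>>> send_rows:
  commands:
    - [[0.004,-0.003,0.005,0.2,0],[0.004,-0.001,0.002,0,0]]

```text
time: 10.32
tool_pos: [471.4, -106.4, 149.5]
tcp_rot: [2.149, 1.53, 0.801]
contact_force: [0.0, -0.1, -0.4]
grip_width: 9.8
```

```bash
python3 -c "
from ov import *
tip((-5,37,87))"
```

```text
tip jig [-4.33 36.35 95.29] Fjig [-0.  -0.1 -0.4] w 9.8 t 10.32 tilt 1.95 -1.27 yawerr 0.22
tool delta [ 8.3 -0.9 -0.5]
```

>>> send_rows:
  commands:
    - [[0.003,-0.0005,-0.0003,0,0],[0.003,0,0,0,0]]

```text
time: 10.48
tool_pos: [471.2, -106.3, 143.4]
tcp_rot: [2.126, 1.53, 0.777]
contact_force: [0.3, -0.7, -1.3]
grip_width: 9.6
```

```bash
python3 -c "
from ov import *
tip((-5,37,87))"
```

```text
tip jig [-4.46 36.43 89.18] Fjig [ 0.2 -0.7 -1.3] w 9.6 t 10.48 tilt 1.99 -1.24 yawerr 0.21
tool delta [ 2.2 -0.6 -0.5]
```

>>> send_rows:
  commands:
    - [[0.002,-0.0003,0,-0.1,0]]

```text
time: 10.57
tool_pos: [471.0, -106.4, 141.1]
tcp_rot: [2.124, 1.53, 0.777]
contact_force: [-1.4, -0.0, -0.2]
grip_width: 9.9
```

>>> send_rows:
  commands:
    - [[0.0015,0,0,0,0]]

```text
time: 10.65
tool_pos: [470.9, -106.4, 139.4]
tcp_rot: [2.127, 1.53, 0.78]
contact_force: [-0.1, -0.4, 0.0]
grip_width: 9.8
```

>>> send_rows:
  commands:
    - [[0.0015,0,0,0,0]]

```text
time: 10.73
tool_pos: [471.0, -106.4, 137.7]
tcp_rot: [2.127, 1.53, 0.779]
contact_force: [0.8, 0.6, -0.6]
grip_width: 9.8
```

```bash
python3 -c "
from ov import *
tip((-5,37,80))"
```

```text
tip jig [-4.72 36.39 83.52] Fjig [ 0.9  0.4 -0.6] w 9.8 t 10.73 tilt 1.99 -1.24 yawerr 0.28
tool delta [ 3.5 -0.4 -0.5]
```

>>> send_rows:
  commands:
    - [[0.0013,0,0,0,0]]

```text
time: 10.82
tool_pos: [470.9, -106.3, 136.3]
tcp_rot: [2.133, 1.53, 0.785]
contact_force: [-1.0, 0.1, 0.2]
grip_width: 10.0
```

>>> send_rows:
  commands:
    - [[0.001,0,0,0,0]]

```text
time: 10.9
tool_pos: [470.9, -106.3, 135.1]
tcp_rot: [2.14, 1.53, 0.792]
contact_force: [-1.2, -0.3, 0.4]
grip_width: 9.4
```

>>> send_rows:
  commands:
    - [[0.001,0,0,0,0]]

```text
time: 10.98
tool_pos: [470.8, -106.2, 134.0]
tcp_rot: [2.146, 1.53, 0.798]
contact_force: [0.1, -1.1, 0.4]
grip_width: 9.7
```

>>> send_rows:
  commands:
    - [[0.001,0,0,0,0]]

```text
time: 11.07
tool_pos: [470.8, -106.2, 133.0]
tcp_rot: [2.147, 1.53, 0.799]
contact_force: [-1.0, 0.2, -0.3]
grip_width: 9.9
```

>>> send_rows:
  commands:
    - [[0.001,0,0,0,0]]

```text
time: 11.15
tool_pos: [470.8, -106.1, 131.9]
tcp_rot: [2.149, 1.53, 0.802]
contact_force: [-0.5, 1.4, -0.3]
grip_width: 9.8
```

```bash
python3 -c "
from ov import *
tip((-5,37,80))
c=optics.capture('side');cv2.imwrite('pics/side5.png',c['color'])
im=c['color'][165:215,320:370];cv2.imwrite('pics/d3.png',cv2.resize(im,None,fx=12,fy=12,interpolation=cv2.INTER_CUBIC))
"
```

```text
tip jig [-4.89 36.75 77.67] Fjig [-0.2  1.5 -0.3] w 9.8 t 11.15 tilt 1.95 -1.27 yawerr 0.28
tool delta [-2.3 -0.  -0.3]
```

View pics/d3.png

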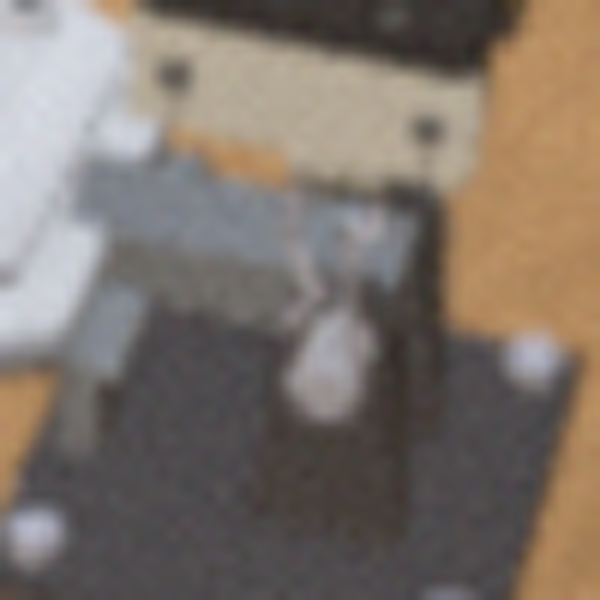

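>>> send_rows:
  commands:
    - [[0.001,0,0,0,0]]

```text
time: 11.28
tool_pos: [470.8, -106.1, 130.7]
tcp_rot: [2.151, 1.53, 0.803]
contact_force: [-0.7, -0.9, -1.3]
grip_width: 9.9
```

>>> send_rows:
  commands:
    - [[0.001,0,0,0,0]]

```text
time: 11.37
tool_pos: [470.8, -106.1, 129.7]
tcp_rot: [2.15, 1.53, 0.802]
contact_force: [-1.4, 0.2, 1.3]
grip_width: 10.3
```

>>> send_rows:
  commands:
    - [[0.001,0,0,0,0]]

```text
time: 11.45
tool_pos: [471.0, -106.1, 128.8]
tcp_rot: [2.138, 1.53, 0.791]
contact_force: [-1.5, -0.3, 3.5]
grip_width: 9.9
```

```bash
python3 -c "
from ov import *
tip((-5,37,80))"
```

```text
tip jig [-4.64 36.69 74.6 ] Fjig [-1.5  0.1  3.5] w 9.9 t 11.45 tilt 1.97 -1.25 yawerr 0.28
tool delta [-5.4 -0.2 -0.4]
```

```bash
cat >> ov.py <<'E'
def zoom(n,box,s,out,k=5,pts=[]):
    a=np.mean([optics.capture(n)["color"].astype(np.float32) for _ in range(k)],0)
    x0,y0,x1,y1=box;c=a[y0:y1,x0:x1]
    c=cv2.resize(c,None,fx=s,fy=s,interpolation=cv2.INTER_LANCZOS4);c=np.clip((c-c.min())*255/(c.max()-c.min()),0,255).astype(np.uint8)
    cv2.imwrite(out,c)
E
python3 -c "
from ov import *
zoom('side',(330,170,362,212),16,'pics/e1.png')
q=np.load('jig2.npy')
for p in [(0,47,75),(0,37,84),(-5,37,82.5),(0,27,84),(-9,37,75),(9,37,75)]: print(p,((proj('side',tf(q,p))-(330,170)+.5)*16-.5).round())
tip()
"
```

```text
(0, 47, 75) [267. 448.]
(0, 37, 84) [284. 375.]
(-5, 37, 82.5) [310. 387.]
(0, 27, 84) [296. 341.]
(-9, 37, 75) [329. 423.]
(9, 37, 75) [231. 403.]
tip jig [-4.73 36.74 74.53] Fjig [-0.7  0.9  0.5] w 9.6 t 11.7 tilt 1.95 -1.26 yawerr 0.28
```

View pics/e1.png

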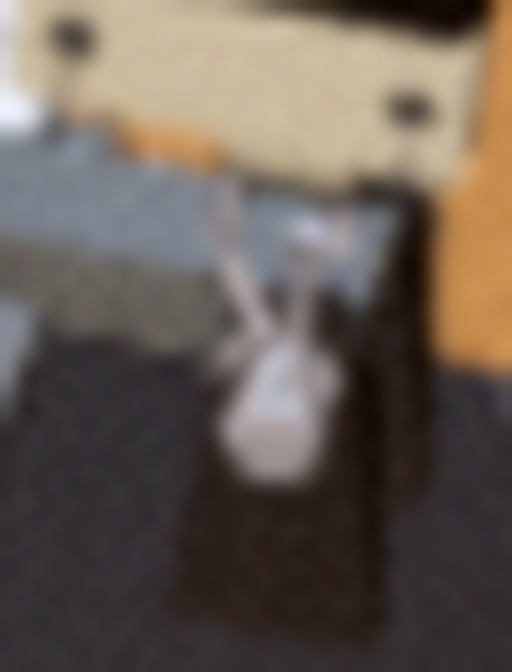

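>>> send_rows:
  commands:
    - [[0.0003,0.0015,0,0,0]]

```text
time: 11.78
tool_pos: [471.9, -105.8, 128.5]
tcp_rot: [2.163, 1.531, 0.815]
contact_force: [-5.0, -2.1, 1.7]
grip_width: 9.9
```

>>> send_rows:
  commands:
    - [[0.0005,0.0015,0,0,0]]

```text
time: 11.87
tool_pos: [472.4, -105.5, 128.0]
tcp_rot: [2.203, 1.533, 0.856]
contact_force: [-5.6, -1.7, 3.9]
grip_width: 10.1
```

```bash
python3 -c "
from ov import *
tip()"
```

```text
tip jig [-3.31 36.95 73.77] Fjig [-5.8 -0.4  3.9] w 10.1 t 11.87 tilt 1.76 -1.29 yawerr 0.32
```

>>> send_rows:
  commands:
    - [[-0.0005,0.0018,0,0,0]]

```text
time: 11.95
tool_pos: [473.0, -105.2, 128.1]
tcp_rot: [2.269, 1.535, 0.923]
contact_force: [-4.3, -2.3, -0.6]
grip_width: 9.8
```

>>> send_rows:
  commands:
    - [[0,0.0018,0,0,0]]

```text
time: 12.03
tool_pos: [473.5, -105.0, 127.7]
tcp_rot: [2.34, 1.537, 0.994]
contact_force: [-4.6, -1.8, 2.1]
grip_width: 10.1
```

```bash
python3 -c "
from ov import *
tip();zoom('side',(330,170,362,212),16,'pics/e2.png',3)"
```

```text
tip jig [-2.49 37.27 73.59] Fjig [-4.8 -0.8  2.1] w 10.1 t 12.03 tilt 1.4 -1.35 yawerr 0.37
```

View pics/e2.png

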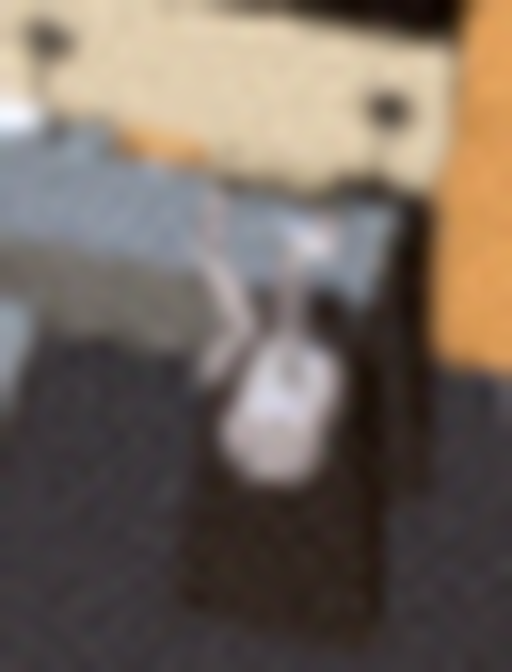

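>>> send_rows:
  commands:
    - [[0.0005,0.0018,0,0,0],[0.001,0.0015,0,-0.2,0]]

```text
time: 12.35
tool_pos: [474.8, -104.4, 125.8]
tcp_rot: [2.471, 1.539, 1.129]
contact_force: [-5.6, -1.1, 3.5]
grip_width: 9.8
```

```bash
python3 -c "
from ov import *
tip()"
```

```text
tip jig [-1.37 37.63 71.67] Fjig [-5.7  0.1  3.5] w 9.8 t 12.35 tilt 1.12 -1.41 yawerr 0.6
```

>>> send_rows:
  commands:
    - [[0.0015,0.0005,0.0003,0.4,0],[0.0015,0.0003,0.0002,0,0]]

```text
time: 12.52
tool_pos: [474.7, -104.6, 122.3]
tcp_rot: [2.567, 1.54, 1.217]
contact_force: [-3.8, -0.3, 2.5]
grip_width: 9.6
```

```bash
python3 -c "
from ov import *
tip()"
```

```text
tip jig [-1.63 37.59 68.24] Fjig [-3.8  0.5  2.5] w 9.6 t 12.52 tilt 0.95 -1.47 yawerr 0.19
```

>>> send_rows:
  commands:
    - [[0.002,0,0.0002,0,0]]

```text
time: 12.6
tool_pos: [474.6, -104.6, 120.1]
tcp_rot: [2.586, 1.54, 1.237]
contact_force: [-3.5, -1.4, 1.6]
grip_width: 9.7
```

```bash
python3 -c "
from ov import *
tip()"
```

```text
tip jig [-1.82 37.55 66.01] Fjig [-3.7 -0.6  1.6] w 9.7 t 12.6 tilt 0.92 -1.48 yawerr 0.19
```

>>> send_rows:
  commands:
    - [[0.002,0.0003,0.0002,0,0],[0.002,0.0003,0.0002,0,0]]

```text
time: 12.77
tool_pos: [475.5, -104.8, 115.9]
tcp_rot: [2.57, 1.54, 1.22]
contact_force: [-3.8, -0.9, 7.0]
grip_width: 9.4
```

>>> send_rows:
  commands:
    - [[0.002,0.0003,0.0002,0,0]]

```text
time: 12.85
tool_pos: [476.1, -104.9, 114.2]
tcp_rot: [2.552, 1.54, 1.203]
contact_force: [-6.1, 1.9, 13.0]
grip_width: 9.7
```

>>> send_rows:
  commands:
    - [[0.002,0.0003,0.0002,0,0]]

```text
time: 12.93
tool_pos: [476.6, -104.8, 112.8]
tcp_rot: [2.541, 1.54, 1.192]
contact_force: [-6.0, 1.4, 13.2]
grip_width: 10.0
```

```bash
python3 -c "
from ov import *
tip()"
```

```text
tip jig [ 0.2  36.99 58.71] Fjig [-5.6  2.7 13.2] w 10.0 t 12.93 tilt 1.01 -1.48 yawerr 0.17
```

>>> send_rows:
  commands:
    - [[0.002,-0.0003,0.0003,0,0]]

```text
time: 13.02
tool_pos: [476.7, -104.8, 111.5]
tcp_rot: [2.522, 1.539, 1.172]
contact_force: [-6.5, 1.7, 13.3]
grip_width: 10.0
```

>>> send_rows:
  commands:
    - [[0.002,-0.0003,0.0003,0,0]]

```text
time: 13.1
tool_pos: [476.6, -104.8, 110.3]
tcp_rot: [2.504, 1.538, 1.154]
contact_force: [-6.0, 0.7, 13.3]
grip_width: 9.2
```

```bash
python3 -c "
from ov import *
tip();zoom('side',(330,170,362,212),16,'pics/e3.png',3)"
```

```text
tip jig [ 0.33 36.97 56.2 ] Fjig [-5.7  2.  13.3] w 9.2 t 13.1 tilt 1.11 -1.5 yawerr 0.16
```

View pics/e3.png

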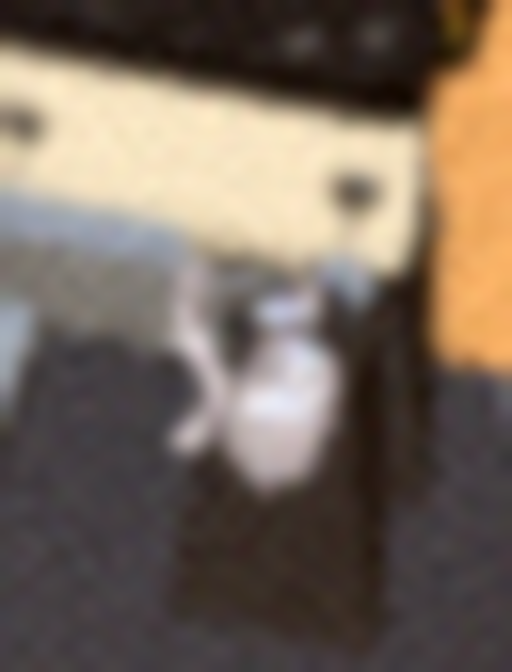

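>>> send_rows:
  commands:
    - [[0.002,-0.0005,0.0003,0,0]]

```text
time: 13.33
tool_pos: [476.4, -104.8, 108.7]
tcp_rot: [2.494, 1.538, 1.144]
contact_force: [-6.4, 1.6, 13.5]
grip_width: 10.1
```

>>> send_rows:
  commands:
    - [[0.002,-0.0003,0.0003,0,0]]

```text
time: 13.42
tool_pos: [476.4, -104.8, 107.4]
tcp_rot: [2.476, 1.537, 1.126]
contact_force: [-6.9, 0.6, 12.7]
grip_width: 9.7
```

>>> send_rows:
  commands:
    - [[0.002,0,0.0003,0,0]]

```text
time: 13.5
tool_pos: [476.3, -104.7, 106.0]
tcp_rot: [2.48, 1.537, 1.13]
contact_force: [-8.0, 0.0, 10.0]
grip_width: 9.9
```

>>> send_rows:
  commands:
    - [[0.0015,0,0.0003,0,0]]

```text
time: 13.58
tool_pos: [476.0, -104.6, 104.8]
tcp_rot: [2.502, 1.537, 1.153]
contact_force: [-6.1, -0.2, 5.8]
grip_width: 9.9
```

```bash
python3 -c "
from ov import *
tip()"
```

```text
tip jig [-0.23 37.34 50.65] Fjig [-6.   1.2  5.8] w 9.9 t 13.58 tilt 1.17 -1.57 yawerr 0.17
```

>>> send_rows:
  commands:
    - [[0.0015,-0.0005,0.0002,0,0]]

```text
time: 13.67
tool_pos: [475.4, -104.7, 103.2]
tcp_rot: [2.513, 1.536, 1.163]
contact_force: [-3.8, -1.1, -0.0]
grip_width: 9.9
```

>>> send_rows:
  commands:
    - [[0.0013,-0.0005,0.0002,0,0]]

```text
time: 13.75
tool_pos: [475.1, -104.8, 101.7]
tcp_rot: [2.503, 1.536, 1.154]
contact_force: [-1.8, 1.0, 2.0]
grip_width: 9.9
```

>>> send_rows:
  commands:
    - [[0.0013,-0.0003,0.0002,0,0]]

```text
time: 13.83
tool_pos: [475.1, -104.8, 100.2]
tcp_rot: [2.494, 1.535, 1.144]
contact_force: [-2.4, 1.6, 2.1]
grip_width: 9.3
```

```bash
python3 -c "
from ov import *
tip()"
```

```text
tip jig [-1.1  37.45 46.11] Fjig [-2.   2.   2.1] w 9.3 t 13.83 tilt 1.22 -1.62 yawerr 0.15
```

>>> send_rows:
  commands:
    - [[0.001,0,0.0001,0,0]]

```text
time: 13.92
tool_pos: [475.1, -104.7, 99.0]
tcp_rot: [2.499, 1.535, 1.148]
contact_force: [-3.6, 0.9, 3.7]
grip_width: 9.7
```

>>> send_rows:
  commands:
    - [[0.001,0,0.0001,0,0]]

```text
time: 14.0
tool_pos: [475.2, -104.6, 98.1]
tcp_rot: [2.498, 1.535, 1.148]
contact_force: [-4.1, 1.6, 11.0]
grip_width: 9.3
```

```bash
python3 -c "
from ov import *
tip();zoom('side',(330,170,362,212),16,'pics/e4.png',3)"
```

```text
tip jig [-0.89 37.59 43.99] Fjig [-3.7  2.5 11. ] w 9.3 t 14.0 tilt 1.23 -1.64 yawerr 0.14
```

View pics/e4.png

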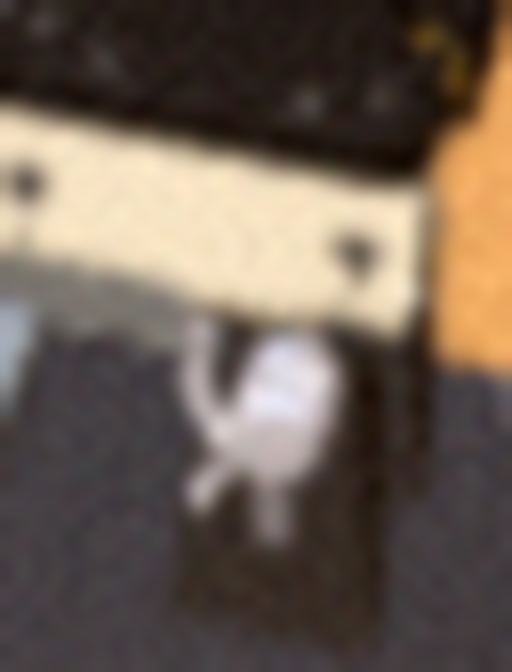

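>>> send_rows:
  commands:
    - [[0.001,0,0,0,0]]

```text
time: 14.23
tool_pos: [475.3, -104.6, 97.9]
tcp_rot: [2.487, 1.535, 1.137]
contact_force: [-5.7, 1.0, 12.4]
grip_width: 9.8
```

>>> send_rows:
  commands:
    - [[0.0012,0,0,0,0]]

```text
time: 14.32
tool_pos: [475.5, -104.5, 97.6]
tcp_rot: [2.472, 1.535, 1.122]
contact_force: [-6.7, 2.2, 15.5]
grip_width: 9.6
```

>>> send_rows:
  commands:
    - [[-0.0003,0,0,0,0.02],[0,0,0,0,0.02],[0,0,0,0,0.02]]

```text
time: 14.57
tool_pos: [478.1, -105.2, 98.5]
tcp_rot: [2.305, 1.533, 0.954]
contact_force: [-0.1, -0.6, 0.2]
grip_width: 19.3
```

```bash
python3 -c "
from ov import *
tip()"
```

```text
tip jig [ 2.09 36.24 44.37] Fjig [-0.2 -0.6  0.2] w 19.3 t 14.57 tilt 1.6 -1.44 yawerr 0.13
```

>>> send_rows:
  commands:
    - [[-0.005,0.0,0,0,0.02],[-0.012,0.0003,-0.0003,0,0.02],[-0.02,0.0005,-0.0005,0,0.02],[-0.03,0.001,-0.001,0,0.02],[-0.03,-0.01,0,0,0.02],[-0.02,-0.03,0,0,0.02],[0,-0.04,0,0,0.02],[0,-0.03,0.02,0,0.02]]

```text
time: 15.23
tool_pos: [376.7, -149.4, 217.5]
tcp_rot: [2.19, 1.531, 0.847]
contact_force: [0.9, -0.1, -1.6]
grip_width: 19.9
```

```bash
python3 -c "
from ov import *
tip();print(monitor.get_obs()['tool_pos'])
zoom('side',(325,160,365,215),11,'pics/f1.png',4);zoom('top',(322,190,372,235),13,'pics/f2.png',3)
c=optics.capture('top');cv2.imwrite('pics/f3.png',c['color']);c=optics.capture('side');cv2.imwrite('pics/f4.png',c['color'])"
```

```text
tip jig [-106.16   14.89  163.32] Fjig [ 0.8 -0.3 -1.6] w 19.9 t 15.23 tilt 1.86 -1.33 yawerr 0.5
[ 376.71276108 -149.35323805  217.51633643]
```

View pics/f1.png

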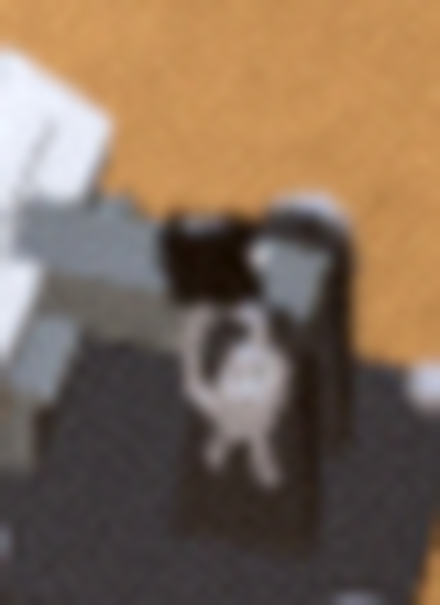

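View pics/f2.png

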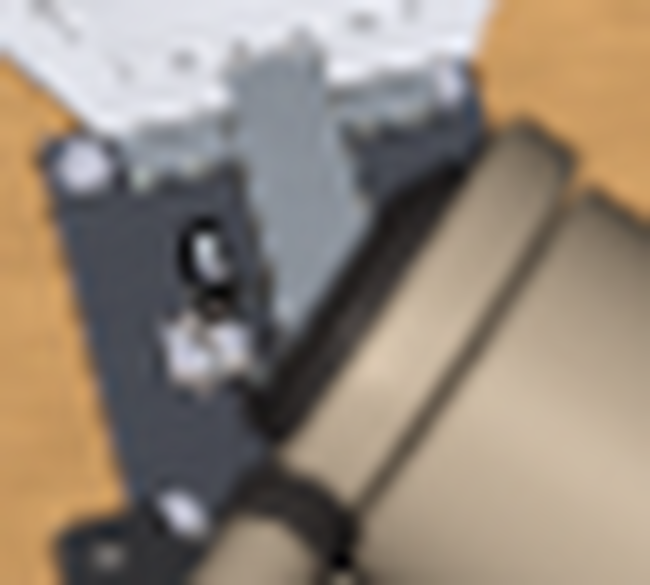

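View pics/f4.png

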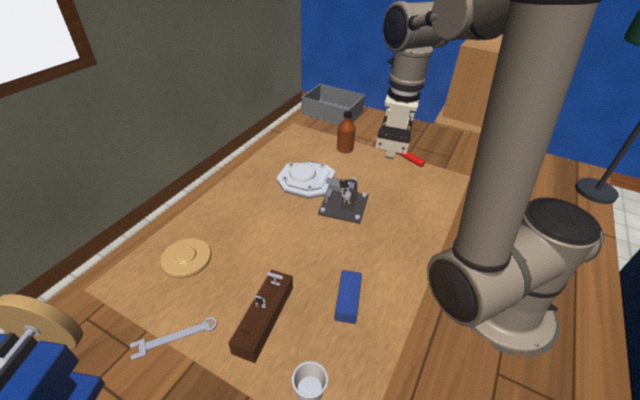

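```bash
cat > cm.py <<'E'
from ov import *
def draw(lean,dz,dx,dy,out,src='pics/f1.png',n='side',off=(325,160),s=11):
    q=np.load('jig2.npy');im=cv2.imread(src)
    im=cv2.resize(im,None,fx=1.3,fy=1.3)
    def P(x,z,y=0):
        c,sn=cos(lean),sin(lean)  # lean>0: top toward +x
        z=z+dz
        return tf(q,(dx+c*x+sn*z,37+dy+y,75-sn*x+c*z))
    def d(pts,col):
        pp=[((proj(n,p)-off+.5)*s-.5)*1.3 for p in pts];cv2.polylines(im,[np.round(pp).astype(int)],False,col,1)
    d([P(0,-28.25),P(0,9),P(-6,11),P(-6,31)],(0,0,255))
    d([P(14,-21),P(7.5,-10),P(12,10),P(12,30)],(0,0,255))
    d([P(-9,31),P(-9,55),P(15,55),P(15,31),P(-9,31)],(0,255,0))
    d([tf(q,(dx+9*cos(a),47+dy,75+9*sin(a))) for a in np.arange(0,6.4,.2)],(255,0,0))
    cv2.imwrite(out,im)
E
python3 -c "
from cm import *
import sys
draw(0.0,0,0,0,'pics/g0.png');draw(0.15,0,0,0,'pics/g1.png')
a=cv2.imread('pics/g0.png')[200:];b=cv2.imread('pics/g1.png')[200:];cv2.imwrite('pics/g.png',cv2.resize(np.hstack([a[:,100:500],b[:,100:500]]),None,fx=.99,fy=.99))
draw(0.0,0,0,0,'pics/g2.png','pics/f2.png','top',(322,190),13)"
```

```text
(no output)
```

View pics/g.png

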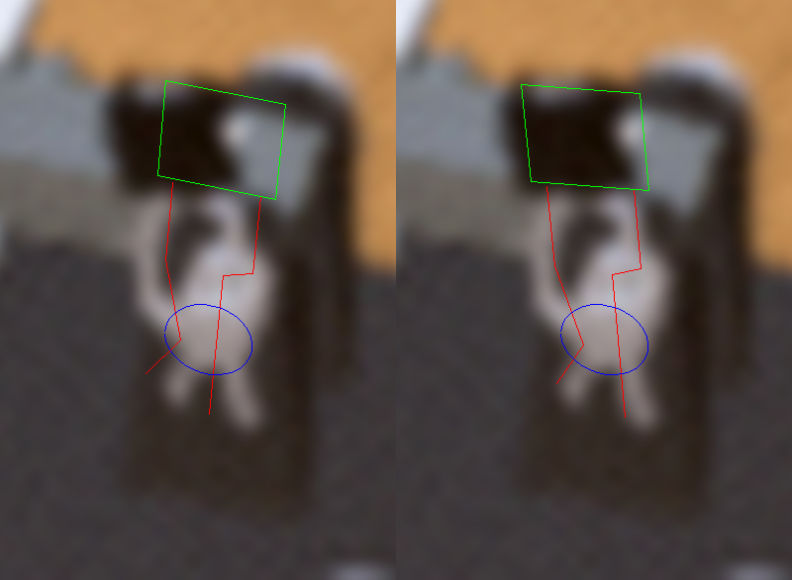

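View pics/g2.png

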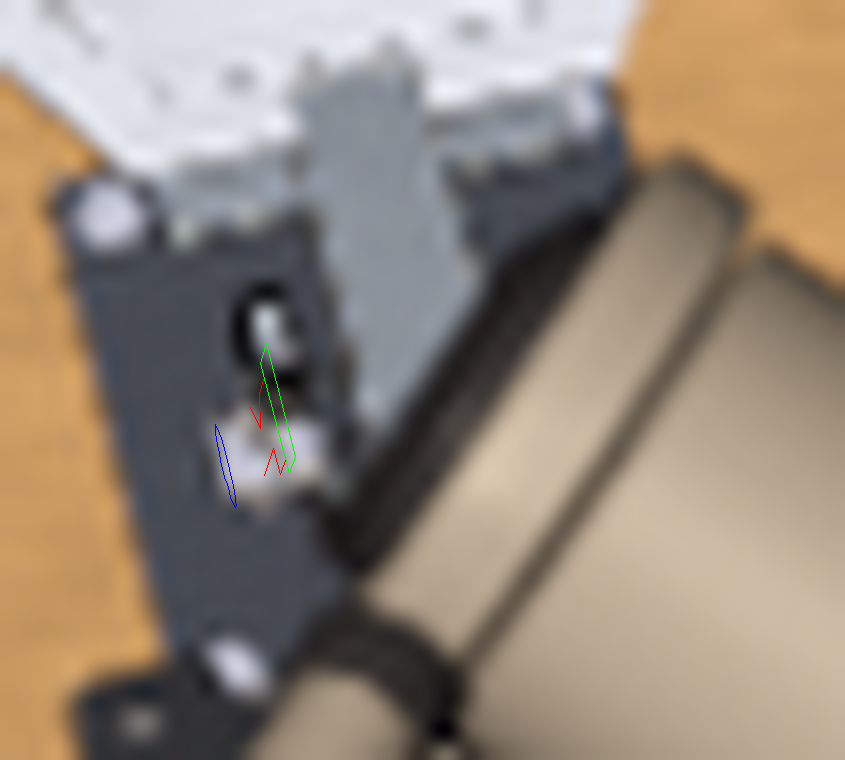

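```bash
python3 -c "
from cm import *
import sys
for k,l in enumerate((.25,.35)):
  draw(l,0,-1,-1,f'pics/g{k}.png')
a=cv2.imread('pics/g0.png')[200:];b=cv2.imread('pics/g1.png')[200:];cv2.imwrite('pics/h.png',cv2.resize(np.hstack([a[:,100:500],b[:,100:500]]),None,fx=.99,fy=.99))
draw(0.3,0,-1,0,'pics/h2.png','pics/f2.png','top',(322,190),13)"
```

```text
(no output)
```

View pics/h.png

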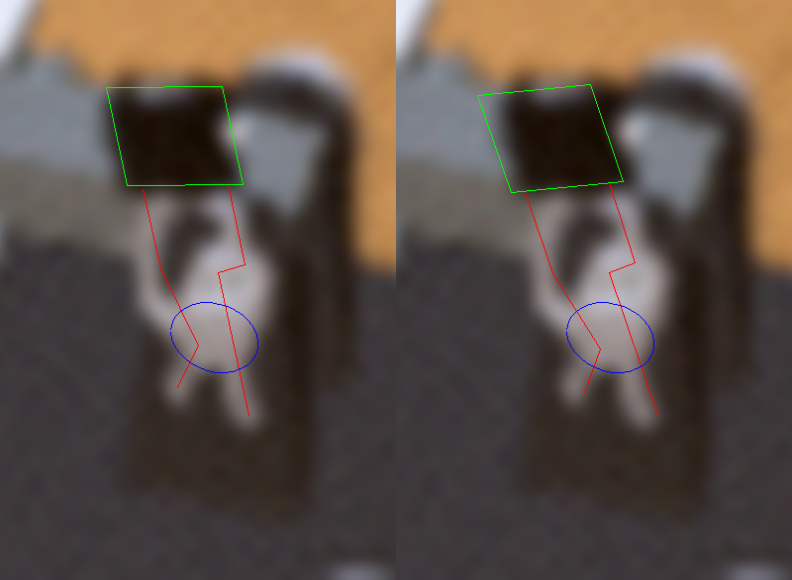

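View pics/h2.png

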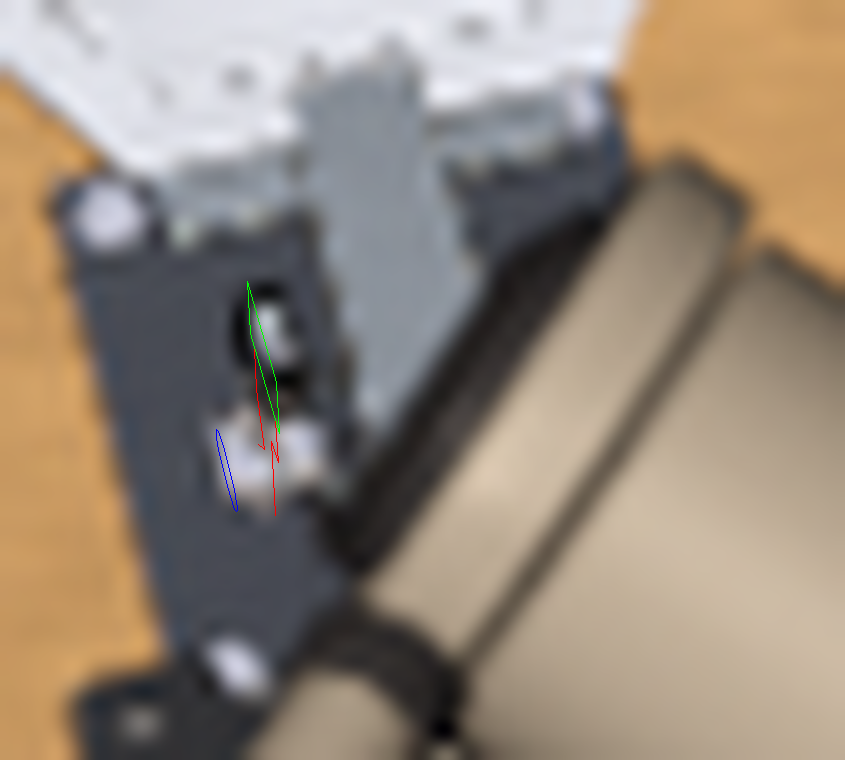

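```bash
python3 -c "
from ov import *
q=np.load('jig2.npy');toolrel(tf(q,(52,41,190)),q[2])"
```

```text
tool delta mm [ 31.5 149.6 -27.1] turn deg 0.41 F [ 0.1 -0.1 -0.5] t 15.68
```

>>> send_rows:
  commands:
    - [[0,0.03,-0.01,0.2,0],[0,0.038,-0.01,0,0],[0.002,0.038,-0.005,0,0],[0.002,0.028,0,0,0],[0.005,0.01,0,0,0]]

```text
time: 16.1
tool_pos: [520.1, -88.9, 211.3]
tcp_rot: [2.247, 1.532, 0.899]
contact_force: [-0.7, 0.3, 0.1]
grip_width: 0.5
```

```bash
python3 -c "
from ov import *
q=np.load('jig2.npy');injig();toolrel(tf(q,(48,41,116)),q[2])"
```

```text
jig 52.62 41.72 211.26 Fjig -0.7 0.5 0.1 w 0.5 t 16.1
tool delta mm [95.  -7.5  3. ] turn deg 0.28 F [-0.7  0.3  0.1] t 16.1
```

>>> send_rows:
  commands:
    - [[0.022,-0.003,0.001,0.2,0],[0.025,-0.002,0.001,0,0],[0.02,-0.002,0.001,0,0],[0.01,0,0,0,0]]

```text
time: 16.43
tool_pos: [519.5, -87.2, 129.9]
tcp_rot: [2.212, 1.531, 0.87]
contact_force: [0.4, 0.0, 0.7]
grip_width: 0.4
```

```bash
python3 -c "
from ov import *
q=np.load('jig2.npy');injig();toolrel(tf(q,(46,41,116)),q[2])"
```

```text
jig 52.45 43.45 129.91 Fjig 0.4 -0.1 0.7 w 0.4 t 16.43
tool delta mm [13.6 -6.9  2.7] turn deg 0.62 F [0.4 0.  0.7] t 16.43
```

>>> send_rows:
  commands:
    - [[0.005,-0.005,0.001,0.3,0],[0.003,-0.003,0,0,0],[0.001,-0.003,0,0,0]]

```text
time: 16.68
tool_pos: [506.3, -88.9, 116.3]
tcp_rot: [2.417, 1.534, 1.073]
contact_force: [-0.5, -1.2, -0.8]
grip_width: 0.3
```

```bash
python3 -c "
from ov import *
q=np.load('jig2.npy');injig();toolrel(tf(q,(46,41,116)),q[2])
zoom('side',(310,140,370,210),9,'pics/i1.png',2)"
```

```text
jig 39.17 44.65 116.31 Fjig -0.7 -1.1 -0.8 w 0.3 t 16.68
tool delta mm [0.4 6.8 3.7] turn deg 0.45 F [-0.5 -1.2 -0.8] t 16.68
```

View pics/i1.png

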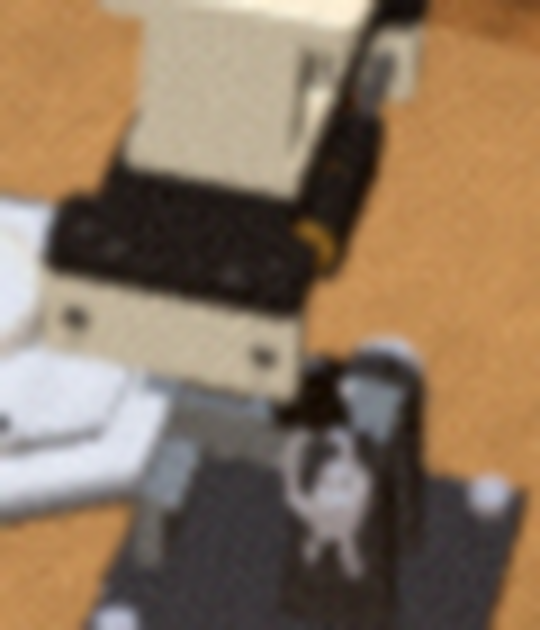

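>>> send_rows:
  commands:
    - [[0.0006,-0.002,0.001,0.3,0],[0.0008,-0.002,0,0,0]]

```text
time: 16.95
tool_pos: [503.9, -91.6, 117.2]
tcp_rot: [2.291, 1.532, 0.94]
contact_force: [0.0, -0.4, -0.3]
grip_width: 0.7
```

>>> send_rows:
  commands:
    - [[0.0008,-0.002,0,0,0]]

```text
time: 17.03
tool_pos: [502.3, -92.3, 117.1]
tcp_rot: [2.245, 1.532, 0.894]
contact_force: [1.3, 0.7, 0.1]
grip_width: 0.4
```

>>> send_rows:
  commands:
    - [[0.0008,-0.002,0,0,0]]

```text
time: 17.12
tool_pos: [500.6, -93.0, 116.8]
tcp_rot: [2.211, 1.531, 0.859]
contact_force: [-0.3, 0.5, -0.8]
grip_width: 0.1
```

```bash
python3 -c "
from ov import *
injig()"
```

```text
jig 32.73 41.94 116.75 Fjig -0.1 0.5 -0.8 w 0.1 t 17.12
```

>>> send_rows:
  commands:
    - [[0.0006,-0.002,0,0,0]]

```text
time: 17.2
tool_pos: [498.7, -93.6, 116.4]
tcp_rot: [2.187, 1.531, 0.836]
contact_force: [0.5, 0.0, 0.6]
grip_width: 0.6
```

>>> send_rows:
  commands:
    - [[0.0006,-0.002,0,0,0]]

```text
time: 17.28
tool_pos: [496.7, -94.1, 116.0]
tcp_rot: [2.172, 1.531, 0.82]
contact_force: [-0.3, 0.4, 0.4]
grip_width: 0.6
```

>>> send_rows:
  commands:
    - [[0.0006,-0.002,0,0,0]]

```text
time: 17.37
tool_pos: [494.6, -94.6, 115.3]
tcp_rot: [2.166, 1.531, 0.815]
contact_force: [0.2, 0.3, 0.4]
grip_width: 0.1
```

```bash
python3 -c "
from ov import *
injig();zoom('side',(310,140,370,210),9,'pics/i2.png',2)"
```

```text
jig 26.53 41.62 115.34 Fjig 0.3 0.3 0.4 w 0.1 t 17.37
```

View pics/i2.png

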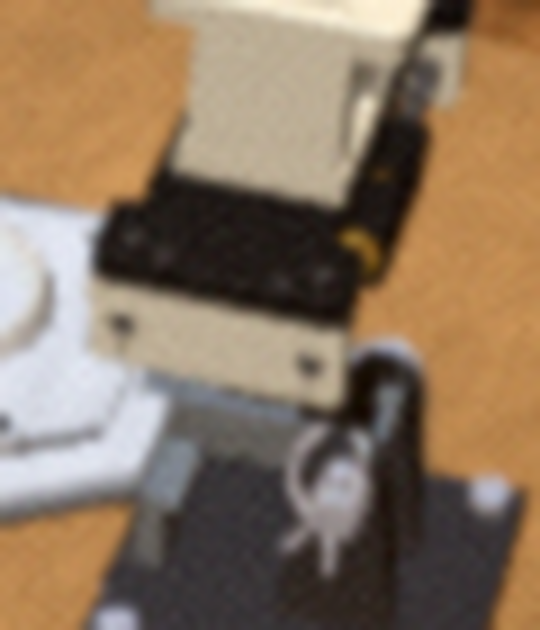

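```bash
python3 -c "
from cm import *
for k,l in enumerate((0,.12)):
  draw(l,0,-1,-1,f'pics/g{k}.png','pics/i2.png','side',(310,140),9)
a=cv2.imread('pics/g0.png')[380:];b=cv2.imread('pics/g1.png')[380:];cv2.imwrite('pics/j.png',np.hstack([a[:,250:650],b[:,250:650]]))"
```

```text
(no output)
```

View pics/j.png

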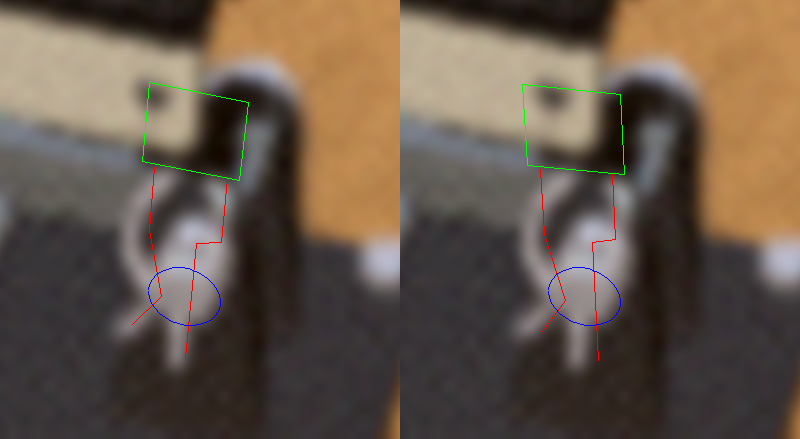

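>>> send_rows:
  commands:
    - [[0,0.005,0,0,0],[0,0.01,0,0,0],[-0.01,0.008,0,0,0],[-0.03,0,0,0,0],[-0.035,0,0,0,0],[-0.03,0,0,0,0],[-0.01,-0.03,0,0,0],[0,-0.04,0,0,0],[0,-0.04,0.01,0,0],[0,-0.04,0.02,0,0]]

```text
time: 18.3
tool_pos: [384.7, -150.9, 230.8]
tcp_rot: [2.102, 1.529, 0.76]
contact_force: [0.6, -1.2, 0.8]
grip_width: 0.6
```

```bash
python3 -c "
from cm import *
injig()
zoom('side',(325,160,365,215),11,'pics/k1.png',4);zoom('top',(322,190,372,235),13,'pics/k2.png',3)
draw(0,0,-1,-1,'pics/k3.png','pics/k1.png')
c=optics.capture('side');cv2.imwrite('pics/k4.png',c['color'])"
```

```text
jig -92.98 10.5 230.78 Fjig 0.4 -1.3 0.8 w 0.6 t 18.3
```

View pics/k1.png

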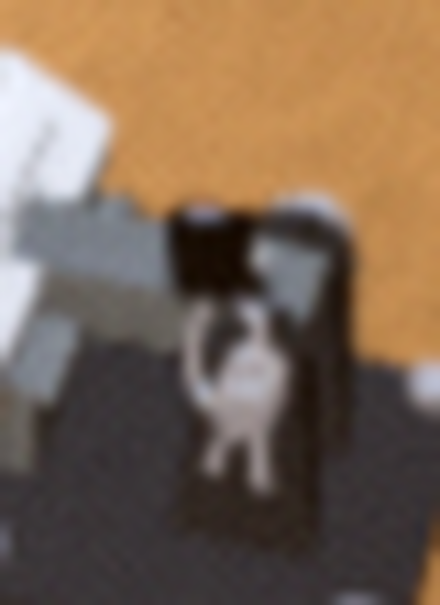

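View pics/k3.png

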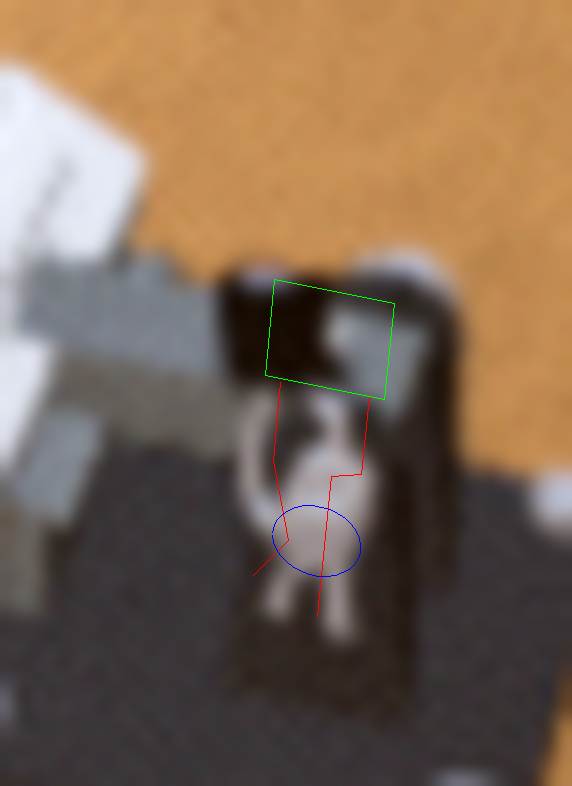

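View pics/k2.png

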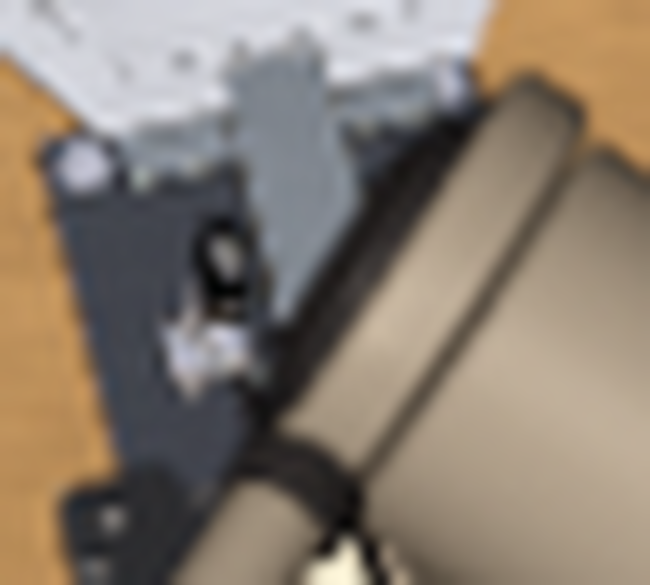

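View pics/k4.png

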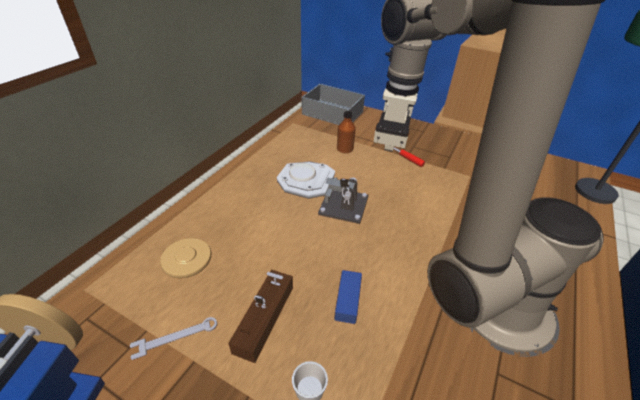

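```bash
python3 -c "
from cm import *
for k,l in enumerate((.14,.2)):
  draw(l,0,-1,-1,f'pics/g{k}.png','pics/k1.png')
a=cv2.imread('pics/g0.png')[200:];b=cv2.imread('pics/g1.png')[200:];cv2.imwrite('pics/l.png',cv2.resize(np.hstack([a[:,100:500],b[:,100:500]]),None,fx=.99,fy=.99))
from scipy import *
q=np.load('jig2.npy')
# measured features (full px) : leg tip & pad centre
for nm,u in (('tip',(262,488)),('padc',(212,250))):
  print(nm,(325+(u[0]+.5)/11-.5,160+(u[1]+.5)/11-.5))
for l in (0,.1,.15,.2,.3):
  P=lambda x,z:tf(q,(-1+cos(l)*x+sin(l)*z,37,75-sin(l)*x+cos(l)*z))
  print(l,'side tip',((proj('side',P(0,-28.25))-(325,160)+.5)*11-.5).round(),'pad',((proj('side',P(3,45))-(325,160)+.5)*11-.5).round(),'bowtip',((proj('side',P(14,-21))-(325,160)+.5)*11-.5).round(),'top pad',((proj('top',P(3,50))-(322,190)+.5)*13-.5).round())
"
```

```text
tip (348.3636363636364, 203.9090909090909)
padc (343.8181818181818, 182.27272727272728)
0 side tip [243. 476.] pad [253. 257.] bowtip [194. 445.] top pad [216. 314.]
0.1 side tip [253. 478.] pad [235. 255.] bowtip [201. 450.] top pad [211. 296.]
0.15 side tip [259. 478.] pad [227. 255.] bowtip [205. 452.] top pad [208. 288.]
0.2 side tip [264. 479.] pad [218. 255.] bowtip [209. 455.] top pad [206. 279.]
0.3 side tip [274. 479.] pad [202. 256.] bowtip [218. 459.] top pad [201. 263.]
```

View pics/l.png

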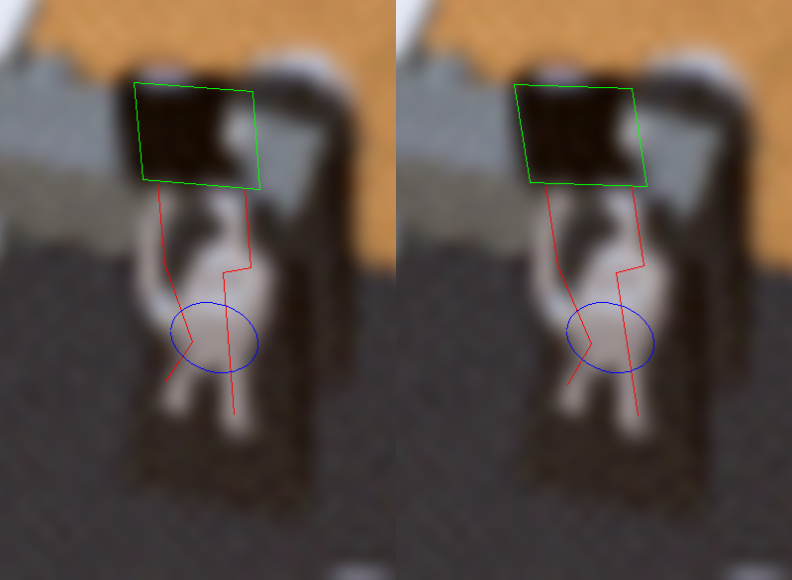

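```bash
python3 -c "
from plant import close_job
print(close_job())"
```

```text
the job is handed in; nothing more can be done
None
```

The pin is home and the large R-clip is through its cross hole, with the shoulder down on the pin and the bow sprung over. I handed the job in at about 18 s of the 72 s allowed.

**What I did**
- **Pin:** I pushed the head along the jig's +y with the shut fingers. It took about 3 N of friction, rising to about 9 N at the stop.
- **Clip:** I took it from its rack slot by the pad and felt down to the hole, which was turned towards -x. The tip went in about 7 mm, and I moved it sideways at about 6 N to turn the pin upright.
- **Pressing:** The force peaked at about 13.5 N as the bow rode over the pin, fell to about 2 N, then rose to about 15 N at a hard stop. I then opened the fingers and backed off.
- **Straightening:** Once released, the clip leaned about 0.27 rad towards +x. I nudged the pad back with hardly any measurable force.

**Last checks**
- **Seating:** The pictures show the leg's tip out below the pin, the bow round it and the pin's head still against the lug. The fitted overlay agrees with the clip being seated.
- **Surroundings:** The rest of the bench looks untouched, and the gripper was clear of everything.
- **Not perfect:** The clip was upright while I held it, but after I let go it settled at a lean of about 0.17 rad. I put this down to play in the hole and left it there; I did not measure the pin's own angle.
- **Disagreement:** The gripper stopped about 3 mm lower than I calculated for an upright clip. The clip had turned a little in the grip, which would explain it.

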